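# Weigh the batch of sample bottles on the spring balance

## Robot

A 6-joint arm with a two-finger parallel gripper is mounted at the origin on a cart in front of the work surface, level with it; the furniture and walls round the work are solid. World frame = base frame: x ahead of the robot, y to its left, z up, the work surface at z = 0. Lengths are in m, angles in rad, forces in N, time in s.
With the tool pointing down it reaches from about 0.375 to 0.975 m from the base axis. Payload 3.8 kg.
Tool frame: the origin (TCP) lies at the very end of the fingers, on their centre line; the grasp point (between the pads) lies 19 mm behind it (ctrl.grip_depth is the distance from the TCP to the grasp point, in m); z points along the fingers, y is the line along which they close (so a half turn about z gives the same grasp; the last joint's range is limited). The gripper opens to 88 mm and grips with 3 to 60 N. Pads are 18 mm wide; open, the fingers measure 123 mm over their backs; the gripper's body (75 mm by 187 mm) begins 45 mm behind the grasp point.
Start: joints at [-1.16, 0.264, 1.604, -0, 1.274, -0.037], TCP at [0.292, -0.608, 0.21] pointing down, gripper open.
Joint ranges: [-2.63, 2.63], [-0.94, 2.18], [0.31, 2.57], [-1.31, 4.45], [0, 2.66], [-2.55, 2.55]. Speed limits (rad/s): [2.57, 2.57, 3.14, 3.14, 3.14, 3.14].

## Interface

Orientations are given as [roll, pitch, yaw] about the fixed x, y, z axes, in that order (R = Rz(yaw) Ry(pitch) Rx(roll)).
In Python, from rig import ctrl gives the robot as it stands. The module is installed in compiled form; this text tells all that it offers.
- The arm moves only by the tool play_rows, never from a script. Its argument "deltas" is a list that holds one entry, the list of rows, each a list of 7 numbers: the shift along the tool's x, y, z each as a share of 7.5 cm, from -1 to 1, then the turn, a rotation vector about the tool's x, y, z each as a share of pi/4 rad, from -1 to 1, then the finger opening in mm, from 0 to 88.1. A call has 1 to 12 rows; each row shifts and turns the commanded pose from where the row before left it, along the tool's axes as they then stand; what a row does not reach is not made up. A row lasts 1/8 s, in which the tool goes at most 62.5 mm and 10.7 degrees, less where a joint would pass 70% of its speed; a pose out of reach is approached as far as the arm can. A call with a number of a shift or a turn outside -1 to 1 is refused whole. A call with a gripper value outside its range is refused whole. The fingers move at their own pace and stop on an object; "grip_force" is the grip in N (left out, the last holds). Time passes only in rows, so rows that do not move let the fingers close. It gives the time, the measured TCP pose, the force, the opening and the grip force at its end, in the units of the state.
- ctrl.read_state(): the state, without advancing time (a new reading comes with each control period).
- ctrl.read_camera(name): name is "side" or "top" or "wrist"; returns a dict with "image" (400x640x3 uint8, red, green, blue), "z_map" (400x640 float32, m along the optical axis (not along the pixel's ray), 0 where there is no reading), "intrinsics" (3x3 intrinsics, pixels), "view" (4x4, takes a point from world to camera coordinates); the wrist camera has in their place "mount" (4x4, takes a point from camera to tool coordinates, whose origin is the TCP and whose axes are the flange's). Camera axes: x right, y down, z forward; pixel columns grow to the right and rows downward; lengths in m; the calibration is good to about 2 mm. A picture is of the moment at which its call begins: read the wrist's pose just before it.
- ctrl.close_job(): hands the job in; it is judged then, once.
The state is a dict: "t": time; "q": joint angles; "joint_velocities": joint speeds; "tau": joint torques, N m; "ee_pos": TCP position; "orientation": TCP orientation; "contact_force": force on the tool from outside, world axes, zero at the start; "ft_torque": the same for the moment, N m; "width": opening from 0.0 (shut) to 1.0 (fully open); "grip_force": force on a finger pad.
Only numpy, scipy, OpenCV 4.12 (cv2) and the standard library are available. Lean on these libraries where they do the work, as an engineer would, in place of code of your own. Each camera call takes 0.05 s, during which the arm holds its last target. There are 200 camera calls.

## Task

Lift the sample case's lid open until it rests back on its stop, and put every bottle from the case into the weighing basket while the basket stands on the bench. Then carry the basket level by its bar to the spring balance and hang the bar in the two hooks of the fork arm; keep hold of it while the arm sinks, letting go only once the arm carries the load and has come to rest, never letting it drop. Leave the basket hanging freely with all the bottles in it, the case open, and the other things on the bench where they are.

Things in the scene. Friction and masses are not known exactly. Their poses are not given: they have to be found in the camera images.
- case_lid (a joint): Hinge of the case's blue lid, rad: 0 shut, 1.8 resting on its stop, leaning back past upright. The lid weighs 250 g; let go below about 1.2 rad it falls shut, beyond about 1.4 rad it falls open to the stop by itself.
- case: Grey sample case, fixed to the bench: 166 mm (its x) by 190 mm (its y), walls 42 mm high and 6 mm thick; 79 mm high with the lid shut. Inside, four pockets with centres at x = +-39, y = +-45 mm, dividers 22 mm high, floor 6 mm above the bench. Origin: centre of the underside; the hinge is on the +x side.
- lid_handle (a point): Middle of the lid's handle: a round steel bar 10 mm thick, 110 mm long, on two legs 40 mm out from the lid's front face (the one away from the hinge), its centre 61 mm above the bench with the lid shut. Its frame turns with the lid: with the lid shut z is up, y runs along the bar, x points across the case towards the hinge.
- lid_hinge (a point): Middle of the lid's hinge line, which runs along y at the top of the case's +x wall, 43 mm above the bench. Axes as the case's. The lid turns about it, the handle rising and going over towards +x; with the lid shut the handle is 206 mm along -x from here and 18 mm up.
- bottle_1_center (a point): Centre (half-way up) of a brown dropper bottle with a dark cap, 33 mm across, 64 mm high, 50 g, standing upright in one of the case's pockets. z is the bottle's axis. Two to four bottles are present; an absent one reads None from the start.
- bottle_2_center (a point): Centre (half-way up) of a brown dropper bottle with a dark cap, 33 mm across, 64 mm high, 50 g, standing upright in one of the case's pockets. z is the bottle's axis. Two to four bottles are present; an absent one reads None from the start.
- bottle_3_center (a point): Centre (half-way up) of a brown dropper bottle with a dark cap, 33 mm across, 64 mm high, 50 g, standing upright in one of the case's pockets. z is the bottle's axis. Two to four bottles are present; an absent one reads None from the start.
- bottle_4_center (a point): Centre (half-way up) of a brown dropper bottle with a dark cap, 33 mm across, 64 mm high, 50 g, standing upright in one of the case's pockets. z is the bottle's axis. Two to four bottles are present; an absent one reads None from the start.
- basket: Loose aluminium weighing basket, about 400 g: a tray 170 mm (its x) by 156 mm (its y), walls 25 mm high, floor 3 mm, parted by 20 mm high dividers along x = 0 and y = 0 into four pockets, centres at about x = +-50, y = +-37 mm. Flat uprights (22 mm wide) at x = 0, y = +-75 mm carry the bar over its middle. Origin: centre of the underside.
- basket_bar (a point): Middle of the basket's carrying bar: round, 12 mm thick, 150 mm long along the basket's y, its centre 145 mm above the basket's underside. Axes as the basket's.
- balance_arm (a joint): Angle by which the arm of the spring balance has sunk, rad: 0 empty (arm rising 0.12 rad towards its tip), growing as the tip goes down, stop at 0.65. Damped spring of 2.6 N m/rad, lever 205 mm: the empty basket sinks it about 0.25, each bottle about 0.04 more, in all 0.25 to 0.5.
- fork_seat (a point): Where the middle of the basket's bar lies when hung: half-way between the fork's two hooks, at the seated bar's centre. About 270 mm above the bench when empty; sinks 50 to 100 mm when loaded. y runs along a seated bar; +x points to the stand's post, 205 mm away, the fork's cross-piece 105 mm away. The frame tips with the arm.
- balance: Spring balance, fixed to the bench: grey base, aluminium post, yellow arm with a steel fork. Origin under the post, the arm runs to -x. Prongs 9 mm thick at y = +-38 mm; their open ends lie 27 mm beyond the seat and turn up 18 mm above a seated bar's centre, so the bar comes in from -x about 34 mm above its seat, prongs passing between bar and bottles, then goes down into the hooks.
- crucible: Bystander: white porcelain crucible, 42 mm wide, 35 mm high; origin under its centre.
- timer: Bystander: white kitchen-type timer, 58 by 62 by 18 mm; origin under its centre.

How it is judged:
On the way, in this order (a step that is already met when the one before it is completed fails the run):
1. the case's lid rests open on its stop (value of joint case_lid above 1.65 rad and velocity of joint case_lid below 0.1 rad/s), for 0.2 s.
2. every bottle is in the basket, which stands on the bench, the lid still open (x of bottle_1_center in the frame of basket between -0.08 and 0.08 m and y of bottle_1_center in the frame of basket between -0.073 and 0.073 m and z of bottle_1_center in the frame of basket between 0.008 and 0.055 m and x of bottle_2_center in the frame of basket between -0.08 and 0.08 m and y of bottle_2_center in the frame of basket between -0.073 and 0.073 m and z of bottle_2_center in the frame of basket between 0.008 and 0.055 m and x of bottle_3_center in the frame of basket between -0.08 and 0.08 m and y of bottle_3_center in the frame of basket between -0.073 and 0.073 m and z of bottle_3_center in the frame of basket between 0.008 and 0.055 m and x of bottle_4_center in the frame of basket between -0.08 and 0.08 m and y of bottle_4_center in the frame of basket between -0.073 and 0.073 m and z of bottle_4_center in the frame of basket between 0.008 and 0.055 m and value of joint case_lid above 1.65 rad and height (world z) of basket below 0.012 m), for 0.3 s.
3. the bar hangs in both hooks and the arm has sunk and come to rest while the gripper still has hold of the basket (x of bottle_1_center in the frame of basket between -0.08 and 0.08 m and y of bottle_1_center in the frame of basket between -0.073 and 0.073 m and z of bottle_1_center in the frame of basket between 0.008 and 0.055 m and x of bottle_2_center in the frame of basket between -0.08 and 0.08 m and y of bottle_2_center in the frame of basket between -0.073 and 0.073 m and z of bottle_2_center in the frame of basket between 0.008 and 0.055 m and x of bottle_3_center in the frame of basket between -0.08 and 0.08 m and y of bottle_3_center in the frame of basket between -0.073 and 0.073 m and z of bottle_3_center in the frame of basket between 0.008 and 0.055 m and x of bottle_4_center in the frame of basket between -0.08 and 0.08 m and y of bottle_4_center in the frame of basket between -0.073 and 0.073 m and z of bottle_4_center in the frame of basket between 0.008 and 0.055 m and distance between basket_bar and fork_seat below 0.014 m and value of joint balance_arm above 0.15 rad and contact force between basket and balance_arm above 2.5 N and angle between basket's own z axis and vertical below 0.3 rad and velocity of joint balance_arm between -0.08 and 0.08 rad/s and contact force between the fingers and basket above 0.5 N), for 0.4 s.
At the end, for the whole second after the job is handed in: The basket hangs freely by its bar in the fork's hooks (bar centre within 14 mm of the seat, tilted less than 0.3 rad, clear of the bench), every bottle is inside it, the arm has sunk more than 0.15 rad and is at rest, and the case's lid rests open (over 1.65 rad) (x of bottle_1_center in the frame of basket between -0.08 and 0.08 m and y of bottle_1_center in the frame of basket between -0.073 and 0.073 m and z of bottle_1_center in the frame of basket between 0.008 and 0.055 m and x of bottle_2_center in the frame of basket between -0.08 and 0.08 m and y of bottle_2_center in the frame of basket between -0.073 and 0.073 m and z of bottle_2_center in the frame of basket between 0.008 and 0.055 m and x of bottle_3_center in the frame of basket between -0.08 and 0.08 m and y of bottle_3_center in the frame of basket between -0.073 and 0.073 m and z of bottle_3_center in the frame of basket between 0.008 and 0.055 m and x of bottle_4_center in the frame of basket between -0.08 and 0.08 m and y of bottle_4_center in the frame of basket between -0.073 and 0.073 m and z of bottle_4_center in the frame of basket between 0.008 and 0.055 m and distance between basket_bar and fork_seat below 0.014 m and value of joint balance_arm above 0.15 rad and contact force between basket and balance_arm above 2.5 N and angle between basket's own z axis and vertical below 0.3 rad and velocity of joint balance_arm between -0.08 and 0.08 rad/s and value of joint case_lid above 1.65 rad and linear speed of basket below 0.06 m/s and height (world z) of basket above 0.012 m); the robot touches nothing.
It fails at once if the loaded arm is let drop (sinks faster than 1.4 rad/s) (velocity of joint balance_arm above 1.4 rad/s).
It fails at once if the basket is tipped by more than 0.8 rad (angle between basket's own z axis and vertical above 0.8 rad).
It fails at once if a bystander is pushed more than 40 mm (distance of any of crucible, timer from where it was at the start of the episode above 0.04 m).
Of bottle_1, bottle_2, bottle_3, bottle_4 only 2 to 4 are there at a start; the rules pass over those that are not, and their reading is None.
At some moment in a run one of basket may be knocked a few centimetres aside while the robot is not near it.
It also fails if it takes over 210 s, if anything falls off the work surface, if the arm or the gripper's body presses on something with over 40 N, if the wrist force passes 120 N, or if a joint passes its speed limit or range.

## Working session

There is one attempt and no reset: what is moved stays moved. The work goes in short steps, Python scripts to look and compute and a tool call to move; the robot and the scene stay as the last step left them, time stands still between calls to the robot, and variables do not carry over. Pictures are saved under pics/ and viewed, at most 17 in all, crops included, and the job is handed in when it is done.

Besides the shell and the picture viewer there is one more tool, called after "Call:" as name([rows], argument=value, ...), one row to a line, values as JSON. play_rows: Moves the arm, as the interface text tells. Its arguments: {"type":"object","properties":{"deltas":{"type":"array"},"grip_force":{"type":"number"}},"required":["deltas"]}

```bash
mkdir -p pics
cat > h.py <<'E'
import numpy as np, cv2
from rig import ctrl
from scipy.spatial.transform import Rotation as R
def shot(n,f=None):
    s=ctrl.read_state(); c=ctrl.read_camera(n)
    if f: cv2.imwrite('pics/'+f,c['image'][:,:,::-1])
    if n=='wrist':
        T=np.eye(4);T[:3,:3]=R.from_euler('xyz',s['orientation']).as_matrix();T[:3,3]=s['ee_pos'];M=T@c['mount']
    else: M=np.linalg.inv(c['view'])
    z=c['z_map'];v,u=np.mgrid[:z.shape[0],:z.shape[1]]
    K=c['intrinsics']
    P=np.stack([(u-K[0,2])/K[0,0]*z,(v-K[1,2])/K[1,1]*z,z],-1)
    W=P@M[:3,:3].T+M[:3,3]; W[z==0]=np.nan
    return c['image'],W,M,K
def st():
    s=ctrl.read_state();print({k:np.round(s[k],3).tolist() for k in('t','q','ee_pos','orientation','contact_force','width','grip_force')})
def go(p,rpy=None,step=None):
    s=ctrl.read_state();A=R.from_euler('xyz',s['orientation'])
    d=A.inv().apply(np.array(p)-s['ee_pos'])/.075
    r=(A.inv()*R.from_euler('xyz',rpy)).as_rotvec()/(np.pi/4) if rpy is not None else np.zeros(3)
    print('delta units',np.round(d,3),'rot units',np.round(r,3))
E
python3 - <<'E'
from h import *
st()
for n in('top','side'):
    I,W,M,K=shot(n,n+'0.png');print(n,M.round(3).tolist(),K.round(1).tolist())
    np.save(n+'.npy',W)
E
```

```text
{'t': 0.0, 'q': [-1.16, 0.265, 1.605, 0.0, 1.274, -0.037], 'ee_pos': [0.292, -0.608, 0.208], 'orientation': [-3.139, -0.0, 0.448], 'contact_force': [0.055, 0.04, -0.103], 'width': 1.0, 'grip_force': 0.0}
top [[0.025, -0.996, 0.087, 0.413], [-1.0, -0.024, 0.009, 0.015], [-0.007, -0.087, -0.996, 1.674], [0.0, 0.0, 0.0, 1.0]] [[490.5, 0.0, 306.3], [0.0, 490.5, 207.2], [0.0, 0.0, 1.0]]
side [[-1.0, 0.015, -0.005, 0.559], [0.013, 0.645, -0.764, 0.767], [-0.008, -0.764, -0.645, 0.801], [0.0, 0.0, 0.0, 1.0]] [[380.9, 0.0, 318.1], [0.0, 380.9, 197.7], [0.0, 0.0, 1.0]]
```

View pics/top0.png

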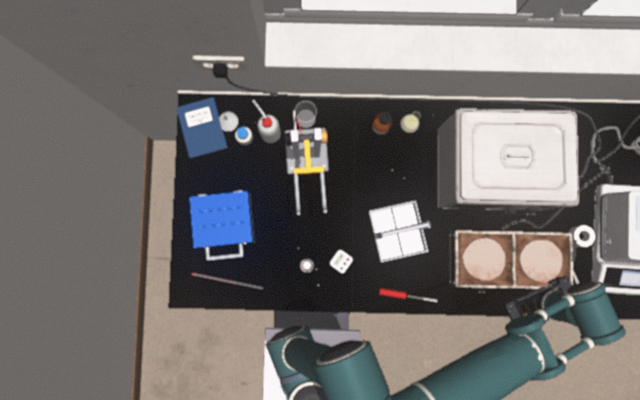

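View pics/side0.png

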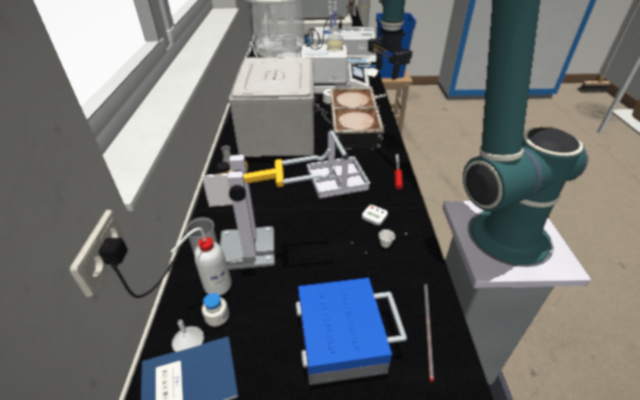

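The top view shows the blue lid at (222,220) with its handle below at (225,255). The fork prongs run from (296,175)-(326,175) down to row 212, and the basket is at (400,232) with its bar from about (376,237) to (430,225). The crucible is at (307,266) and the timer at (341,261). The side view confirms this layout.

Run:
```python
from h import *
I=cv2.imread('pics/top0.png');W=np.load('top.npy')
hsv=cv2.cvtColor(I,cv2.COLOR_BGR2HSV)
def rect(m,name):
    p=W[m]; p=p[~np.isnan(p).any(1)]
    r=cv2.minAreaRect(p[:,:2].astype(np.float32)); print(name,len(p),'c',np.round(r[0],4),'size',np.round(r[1],3),'ang',round(r[2],1),'z',np.percentile(p[:,2],[5,50,95]).round(3),'med',np.median(p,0).round(3))
box=lambda a,b,c,d:np.pad(np.ones((d-b,c-a),bool),((b,400-d),(a,640-c)))
blue=cv2.inRange(hsv,(105,180,120),(125,255,255))>0
rect(blue&box(185,185,260,250)&(W[...,2]>.07),'lid')
rect(box(195,245,255,265)&(W[...,2]>.035)&~blue,'handle')
b=box(360,190,445,270)
rect(b&(W[...,2]>.010)&(W[...,2]<.05),'tray')
rect(b&(W[...,2]>.11),'bar')
rect(box(285,176,335,220)&(W[...,2]>.2),'fork')
for r in range(176,218,6):
    m=box(285,r,335,r+1)&(W[...,2]>.2); print(r,[(int(u),W[r,u].round(3).tolist()) for u in np.where(m[r])[0]])
rect(box(295,255,318,275)&(W[...,2]>.01),'cruc')
rect(box(328,248,355,275)&(W[...,2]>.008),'timer')
rect(box(280,120,330,176)&(W[...,2]>.25),'armtop')
```

```text
lid 806 c [0.5068 0.309 ] size [0.165 0.19 ] ang 7.6 z [0.074 0.079 0.085] med [0.527 0.319 0.079]
handle 221 c [0.3995 0.3117] size [0.046 0.152] ang 1.7 z [0.056 0.066 0.08 ] med [0.392 0.317 0.066]
tray 549 c [ 0.4902 -0.3054] size [0.258 0.269] ang 3.6 z [0.011 0.025 0.036] med [ 0.495 -0.298  0.025]
bar 226 c [ 0.4841 -0.2801] size [0.021 0.16 ] ang 14.0 z [0.141 0.149 0.156] med [ 0.485 -0.282  0.149]
fork 236 c [0.5737 0.0177] size [0.113 0.085] ang 5.6 z [0.261 0.268 0.287] med [0.572 0.048 0.268]
176 [(295, [0.626, 0.063, 0.263]), (296, [0.626, 0.06, 0.267]), (297, [0.626, 0.057, 0.262]), (321, [0.628, -0.012, 0.264]), (322, [0.629, -0.015, 0.259]), (323, [0.628, -0.018, 0.263])]
182 [(295, [0.609, 0.063, 0.258]), (296, [0.608, 0.06, 0.264]), (297, [0.608, 0.057, 0.268]), (321, [0.61, -0.013, 0.266]), (322, [0.61, -0.015, 0.268]), (323, [0.61, -0.018, 0.266])]
188 [(296, [0.59, 0.059, 0.271]), (297, [0.592, 0.057, 0.26]), (298, [0.591, 0.054, 0.265]), (322, [0.592, -0.016, 0.27]), (323, [0.592, -0.019, 0.272]), (324, [0.593, -0.022, 0.265])]
194 [(296, [0.573, 0.059, 0.267])
[... 317 characters left out ...]
[0.557, -0.025, 0.27])]
206 [(297, [0.539, 0.055, 0.265]), (298, [0.538, 0.052, 0.268]), (299, [0.539, 0.049, 0.263]), (323, [0.54, -0.02, 0.269]), (324, [0.54, -0.023, 0.274]), (325, [0.54, -0.026, 0.27])]
212 [(297, [0.519, 0.054, 0.29]), (298, [0.519, 0.051, 0.294]), (299, [0.52, 0.048, 0.287]), (324, [0.521, -0.023, 0.288]), (325, [0.522, -0.025, 0.286]), (326, [0.521, -0.028, 0.29])]
cruc 83 c [0.3673 0.027 ] size [0.067 0.041] ang 13.9 z [0.011 0.025 0.037] med [0.36  0.026 0.025]
timer 299 c [ 0.378  -0.0963] size [0.088 0.073] ang 83.0 z [0.009 0.015 0.021] med [ 0.379 -0.091  0.015]
armtop 798 c [0.7107 0.0334] size [0.162 0.118] ang 1.4 z [0.253 0.263 0.289] med [0.729 0.03  0.263]
```

Call:
play_rows([
  [[0,0,-0.28,0,0,-0.222,88],[0,0,-0.28,0,0,-0.222,88],[0,0,-0.28,0,0,-0.222,88],[0,0,-0.28,0,0,-0.222,88],[0,0,-0.28,0,0,-0.222,88],[0,0,-0.28,0,0,-0.222,88],[0,0,-0.28,0,0,-0.222,88],[0,0,0,0,0,0,88]],
])

```text
t: 1.1
ee_pos: [0.2926, -0.6092, 0.3583]
orientation: [3.141, 0.003, 1.666]
contact_force: [0.3, -1.3, -0.9]
width: 0.994
grip_force: 0.0
```

Run:
```python
from h import *
st(); go([.42,-.45,.36],[np.pi,0,1.67])
c=ctrl.read_camera('wrist');print(c['mount'].round(3).tolist(),c['intrinsics'].round(0).tolist())
```

```text
{'t': 1.1, 'q': [-1.16, 0.213, 1.398, -0.0, 1.527, -1.256], 'ee_pos': [0.293, -0.609, 0.358], 'orientation': [3.141, 0.003, 1.666], 'contact_force': [0.252, -1.264, -0.924], 'width': 0.994, 'grip_force': 0.0}
delta units [ 1.95   1.894 -0.027] rot units [ 0.001  0.004 -0.005]
[[-0.0, -0.96, -0.281, 0.072], [1.0, -0.0, -0.0, -0.0], [0.0, -0.281, 0.96, -0.175], [0.0, 0.0, 0.0, 1.0]] [[299.0, 0.0, 325.0], [0.0, 299.0, 199.0], [0.0, 0.0, 1.0]]
```

Call:
play_rows([
  [[0.49,0.47,0,0,0,0,88],[0.49,0.47,0,0,0,0,88],[0.49,0.47,0,0,0,0,88],[0.49,0.47,0,0,0,0,88],[0,0,0,0,0,0,88]],
])

```text
t: 1.78
ee_pos: [0.4198, -0.4453, 0.3548]
orientation: [-3.141, -0.003, 1.67]
contact_force: [-0.0, -0.5, 1.0]
width: 0.999
grip_force: 0.0
```

Call:
play_rows([
  [[0.72,0.07,0,0,0,0,40],[0.72,0.07,0,0,0,0,40],[0.72,0.07,0,0,0,0,40],[0.72,0.07,0,0,0,0,40],[0.72,0.07,0,0,0,0,40],[0.72,0.07,0,0,0,0,40],[0.72,0.07,0,0,0,0,40],[0.72,0.07,0,0,0,0,40],[0.72,0.07,0,0,0,0,40],[0.72,0.07,0,0,0,0,40],[0.72,0.07,0.2,0,0,0,40],[0,0,0.2,0,0,0,40]],
])

```text
t: 3.28
ee_pos: [0.4175, 0.1505, 0.3248]
orientation: [-3.14, 0.0, 1.671]
contact_force: [-0.3, -0.4, -1.0]
width: 0.45
grip_force: 0.0
```

Run:
```python
from h import *
st(); I,W,M,K=shot('wrist','w1.png'); np.save('w1.npy',W)
```

```text
{'t': 3.275, 'q': [0.29, -0.236, 1.902, 0.0, 1.477, 0.189], 'ee_pos': [0.417, 0.151, 0.325], 'orientation': [-3.14, 0.0, 1.671], 'contact_force': [-0.306, -0.441, -1.046], 'width': 0.45, 'grip_force': 0.0}
```

View pics/w1.png

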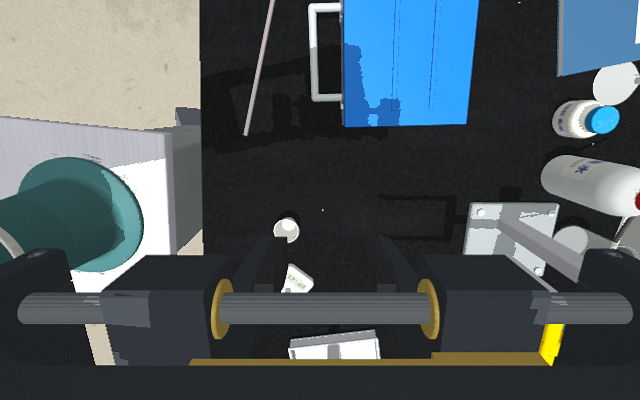

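The wrist view shows the handle bar at column ~314, rows 8–98, with its legs running to the lid's front face at column ~343. The lid's near edge is at row ~125.

Run:
```python
from h import *
I=cv2.imread('pics/w1.png');W=np.load('w1.npy')
h=W[8:98,306:324].reshape(-1,3);h=h[(h[:,2]>.055)&(h[:,2]<.075)]
print('bar',len(h),h.mean(0).round(4),np.percentile(h[:,2],[5,50,95]).round(4)); r=cv2.minAreaRect(h[:,:2].astype(np.float32));print(r)
d=np.linalg.svd(h[:,:2]-h[:,:2].mean(0),full_matrices=False)[2][0]; print('bar dir',np.degrees(np.arctan2(d[1],d[0])))
z=W[...,2];a=W[:20,306:324].reshape(-1,3)
m=(z>.05)&(z<.07);m[:, :300]=0;m[:,326:]=0;ys=np.where(m.any(1))[0];print(ys.min(),ys.max(),W[ys.max()-3,314],W[max(ys.min()+3,0),314])
l=(z>.07)&(z<.09)&(I[...,0]>180)&(I[...,2]<120)&(np.mgrid[:400,:640][0]<130);l[:,490:]=0
E=np.array([W[r,np.where(l[r])[0].min()] for r in range(5,115,3) if l[r].any()])
p=np.polyfit(E[:,1],E[:,0],1);print('front edge: x at y=.3',np.polyval(p,.3),'yaw',-np.degrees(np.arctan(p[0])))
B=np.array([W[np.where(l[:,c])[0].max(),c] for c in range(355,465,4)])
p=np.polyfit(B[:,0],B[:,1],1);print('side edge y at x=.5',np.polyval(p,.5),'yaw',np.degrees(np.arctan(p[0])),B[:,2].mean())
R_=np.array([W[r,np.where(l[r])[0].max()] for r in range(5,115,3)]);p=np.polyfit(R_[:,1],R_[:,0],1);print('rear edge x at .3',np.polyval(p,.3),-np.degrees(np.arctan(p[0])),R_[:,2].mean())
```

```text
bar 722 [0.3871 0.296  0.0654] [0.063  0.0655 0.0673]
((0.3902857005596161, 0.2935072183609009), (0.019601285457611084, 0.10795892775058746), 5.660740375518799)
bar dir -83.11727784309292
3 101 [0.3931569  0.23824087 0.06636724] [0.38322622 0.34840439 0.0677428 ]
front edge: x at y=.3 0.42735320450869757 yaw 7.929461556388394
side edge y at x=.5 0.21373806522781302 yaw 6.987635991458798 0.07884414069650056
rear edge x at .3 0.5922994836476051 7.192673938705729 0.07918493836898306
```

Run:
```python
from h import *
go([.388,.294,.14],[np.pi,0,1.693])
```

```text
delta units [ 1.973 -0.173  2.429] rot units [-0.007  0.002 -0.03 ]
```

Call:
play_rows([
  [[0.5,-0.04,0.6,0,0,-0.03,30],[0.5,-0.04,0.6,0,0,0,30],[0.5,-0.04,0.6,0,0,0,30],[0.47,-0.04,0.6,0,0,0,30],[0,0,0,0,0,0,30],[0,0,0,0,0,0,30]],
])

```text
t: 4.08
ee_pos: [0.3901, 0.2923, 0.1471]
orientation: [3.141, 0.001, 1.69]
contact_force: [0.4, -0.6, 0.4]
width: 0.342
grip_force: 0.0
```

Run:
```python
from h import *
st();go([.388,.294,.042],[np.pi,0,1.693])
I,W,M,K=shot('wrist','w2.png')
```

```text
{'t': 4.075, 'q': [0.593, -0.044, 2.064, -0.001, 1.122, 0.474], 'ee_pos': [0.39, 0.292, 0.147], 'orientation': [3.141, 0.001, 1.69], 'contact_force': [0.363, -0.62, 0.368], 'width': 0.342, 'grip_force': 0.0}
delta units [ 0.027 -0.026  1.401] rot units [ 0.001  0.001 -0.004]
```

View pics/w2.png

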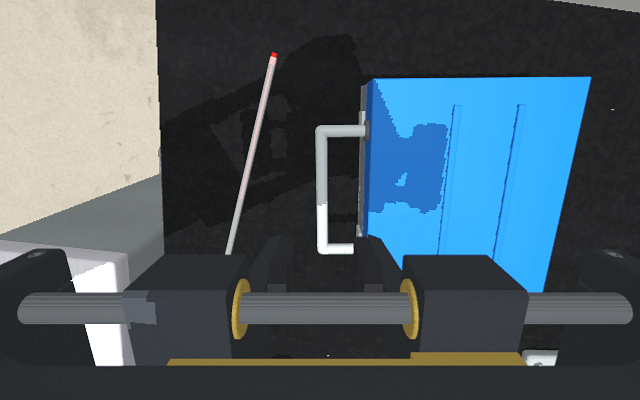

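The bar (column ~322, rows 127–250) is centred between the fingers. I'm going down to grip it.

Call:
play_rows([
  [[0,-0.03,0.4,0,0,0,30],[0.02,0,0.4,0,0,0,30],[0,0,0.4,0,0,0,30],[0,0,0.2,0,0,0,30],[0,0,0,0,0,0,0],[0,0,0,0,0,0,0],[0,0,0,0,0,0,0],[0,0,0,0,0,0,0]],
], grip_force=15)

```text
t: 5.12
ee_pos: [0.3872, 0.2955, 0.0424]
orientation: [3.14, -0.001, 1.692]
contact_force: [-0.4, 0.3, 0.4]
width: 0.009
grip_force: 0.0
```

Run:
```python
from h import *
st()
p=np.array([-206,18.])
n=12
for T in (0.9,1.72):
  pass
prev=p/1000
th=np.linspace(0,1.74,19)
for t in th[1:]:
    q=np.array([-.206*np.cos(t)+.018*np.sin(t),.206*np.sin(t)+.018*np.cos(t)])
    print(round(t,3),'tool y',((q-prev)[0]/.075).round(3),'tool z',(-(q-prev)[1]/.075).round(3));prev=q
```

```text
{'t': 5.125, 'q': [0.601, 0.08, 2.155, 0.0, 0.905, 0.479], 'ee_pos': [0.387, 0.295, 0.042], 'orientation': [3.14, -0.001, 1.692], 'contact_force': [-0.391, 0.263, 0.413], 'width': 0.009, 'grip_force': 0.0}
0.097 tool y 0.036 tool z -0.264
0.193 tool y 0.061 tool z -0.259
0.29 tool y 0.086 tool z -0.252
0.387 tool y 0.11 tool z -0.243
0.483 tool y 0.133 tool z -0.231
0.58 tool y 0.155 tool z -0.217
0.677 tool y 0.175 tool z -0.201
0.773 tool y 0.193 tool z -0.183
0.87 tool y 0.21 tool z -0.164
0.967 tool y 0.225 tool z -0.143
1.063 tool y 0.238 tool z -0.12
1.16 tool y 0.248 tool z -0.097
1.257 tool y 0.256 tool z -0.072
1.353 tool y 0.262 tool z -0.047
1.45 tool y 0.266 tool z -0.022
1.547 tool y 0.266 tool z 0.004
1.643 tool y 0.265 tool z 0.03
1.74 tool y 0.261 tool z 0.055
```

Run:
```python
from h import *
I,W,M,K=shot('wrist','w3.png');st()
m=(W[...,2]>.05)&(W[...,2]<.07)
```

```text
{'t': 5.175, 'q': [0.601, 0.08, 2.156, -0.0, 0.905, 0.479], 'ee_pos': [0.387, 0.295, 0.042], 'orientation': [3.141, -0.001, 1.692], 'contact_force': [-0.743, -0.381, -0.135], 'width': 0.004, 'grip_force': 0.0}
```

View pics/w3.png

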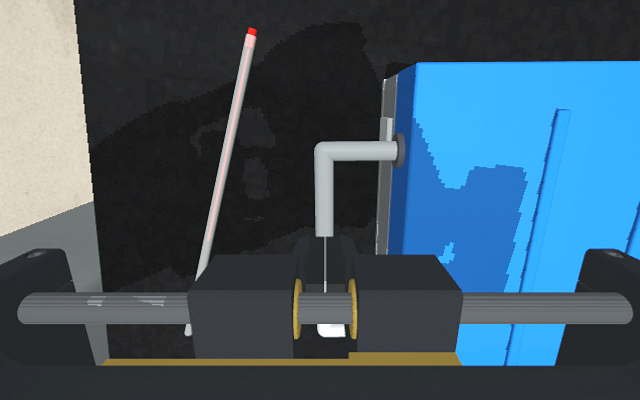

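The picture shows the fingers nearly shut (gap line at column 325), with the bar running under or into them at row 237. I'll check the depths.

Run:
```python
from h import *
I,W,M,K=shot('wrist')
for r in (170,200,225,233,240,245,250,255,262,270,280,330): print(r,[(c,W[r,c].round(3).tolist()) for c in (308,325,342)])
```

```text
170 [(308, [0.371, 0.324, 0.0]), (325, [0.382, 0.338, 0.066]), (342, [0.396, 0.327, -0.0])]
200 [(308, [0.373, 0.301, 0.0]), (325, [0.384, 0.322, 0.066]), (342, [0.399, 0.304, 0.0])]
225 [(308, [0.375, 0.282, 0.001]), (325, [0.385, 0.308, 0.066]), (342, [0.402, 0.284, -0.001])]
233 [(308, [0.376, 0.275, 0.001]), (325, [0.386, 0.304, 0.066]), (342, [0.403, 0.278, 0.0])]
240 [(308, [0.377, 0.305, 0.08]), (325, [0.386, 0.304, 0.077]), (342, [0.394, 0.307, 0.08])]
245 [(308, [0.378, 0.304, 0.084]), (325, [0.386, 0.304, 0.081]), (342, [0.394, 0.306, 0.085])]
250 [(308, [0.378, 0.304, 0.09]), (325, [0.386, 0.304, 0.088]), (342, [0.394, 0.306, 0.09])]
255 [(308, [0.378, 0.303, 0.092]), (325, [0.386, 0.303, 0.09]), (342, [0.394, 0.305, 0.093])]
262 [(308, [0.378, 0.304, 0.1]), (325, [0.386, 0.299, 0.09]), (342, [0.393, 0.305, 0.099])]
270 [(308, [0.379, 0.303, 0.105]), (325, [0.387, 0.295, 0.09]), (342, [0.393, 0.305, 0.106])]
280 [(308, [0.379, 0.304, 0.115]), (325, [0.388, 0.29, 0.09]), (342, [0.392, 0.305, 0.114])]
330 [(308, [0.386, 0.184, -0.0]), (325, [0.394, 0.241, 0.066]), (342, [0.404, 0.242, 0.066])]
```

Run:
```python
from h import *
print('gd',ctrl.grip_depth)
for n in('side','top'):
    I,W,M,K=shot(n)
    m=(abs(W[...,0]-.387)<.05)&(abs(W[...,1]-.2955)<.03)&(W[...,2]>.015)&(W[...,2]<.2)
    v,u=np.where(m);print(n,m.sum(),u.min(),u.max(),v.min(),v.max())
    I=I[:,:,::-1][v.min()-30:v.max()+30,u.min()-40:u.max()+40]
    cv2.imwrite('pics/c_%s.png'%n,cv2.resize(I,None,fx=4,fy=4)[:600,:800])
```

```text
gd 0.0187
side 1231 374 430 275 327
top 98 211 233 240 272
```

View pics/c_side.png

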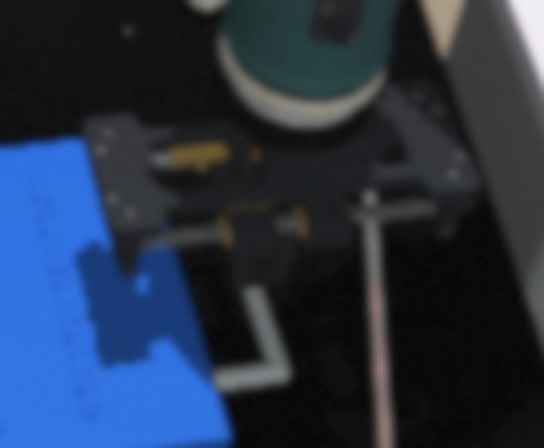

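The side crop shows the bar emerging right at the ends of the black fingers, with nothing extending below it. I'll measure the gripper's own geometry in the tool frame.

Run:
```python
from h import *
s=ctrl.read_state();A=R.from_euler('xyz',s['orientation'])
I,W,M,K=shot('wrist')
T=A.inv().apply((W-np.array(s['ee_pos'])).reshape(-1,3)).reshape(W.shape)
for c in (30,60,130,160,200,240,280,300,310,318,325,332,340,350,380,420,480,560,600):
    print(c,[(r,(T[r,c]*1000).round(0).astype(int).tolist()) for r in (215,225,232,240,250,262,290,320,340,357) if not np.isnan(T[r,c,0]) and T[r,c,2]<.03 and abs(T[r,c,0])<.08])
for n in ('side',):
    I,W,M,K=shot(n);T=A.inv().apply((W-np.array(s['ee_pos'])).reshape(-1,3)).reshape(W.shape)
    m=(abs(T[...,0])<.012)&(abs(T[...,1])<.1)&(T[...,2]<.0)&(T[...,2]>-.12)
    for a in range(-100,100,8):
        k=m&(abs(T[...,1]*1000-a)<4)
        if k.any(): print('side y',a,'zmax mm',(T[k][:,2].max()*1000).round(0),k.sum())
```

```text
30 [(250, [34, -85, -97]), (262, [34, -79, -104]), (290, [27, -78, -107]), (320, [22, -75, -111]), (340, [14, -79, -109]), (357, [11, -77, -112])]
60 [(250, [33, -79, -95]), (262, [30, -78, -96]), (290, [22, -78, -99]), (320, [22, -67, -111]), (340, [7, -79, -102]), (357, [3, -77, -105])]
130 [(320, [22, -50, -111])]
160 [(320, [22, -42, -112])]
200 [(290, [32, -29, -115]), (320, [26, -29, -117]), (340, [21, -29, -118]), (357, [16, -30, -117])]
240 [(262, [34, -23, -104]), (290, [33, -19, -116]), (320, [26, -20, -117]), (340, [21, -20, -117]), (357, [15, -21, -117])]
280 [(262, [34, -12, -104]), (290, [33, -10, -116]), (320, [26, -10, -117]), (340, [21, -11, -118]), (357, [15, -11, -117])]
300 [(240, [10, -13, -37]), (250, [10, -12, -47]), (262, [10, -11, -60]), (290, [25, -7, -103]), (320, [21, -7, -110]), (340, [4, -8, -98]), (357, [-1, -8, -100])]
310 [(240, [9, -8, -34]), (250, [9, -7, -45]), (262, [8, -7, -57]), (290, [6, -6, -74]), (320, [21, -4, -111])]
318 [(215, [19, -4, -24]), (225, [12, -4, -22]), (232, [9, -4, -24]), (240, [9, -4, -35]), (250, [9, -3, -46]), (262, [9, -3,
[... 1516 characters left out ...]
21, 60, -111]), (340, [-51, 132, -37]), (357, [-5, 77, -96])]
600 [(215, [24, 134, -38]), (225, [19, 135, -38]), (232, [15, 137, -37]), (240, [11, 137, -38]), (250, [34, 79, -97]), (262, [32, 77, -100]), (290, [24, 78, -101]), (320, [21, 70, -111]), (340, [10, 78, -105]), (357, [5, 78, -106])]
side y -76 zmax mm -95.0 3
side y -20 zmax mm -65.0 1
side y -12 zmax mm -30.0 51
side y -4 zmax mm -24.0 46
side y 4 zmax mm -19.0 34
side y 12 zmax mm -30.0 31
side y 20 zmax mm -116.0 13
side y 28 zmax mm -93.0 31
side y 44 zmax mm -36.0 35
side y 52 zmax mm -35.0 37
side y 60 zmax mm -35.0 32
side y 68 zmax mm -36.0 21
side y 76 zmax mm -36.0 33
side y 84 zmax mm -36.0 39
side y 92 zmax mm -36.0 37
```

The real fingertips sit about 30 mm short of the reported TCP: fingers end at tool z ≈ -30 mm and the body at -95 mm, which fits the 64 mm spacing given. I'll open, go 31 mm lower and grip.

Call:
play_rows([
  [[0,0,0,0,0,0,30],[0,0,0,0,0,0,30],[0,0,0,0,0,0,30],[0,0.01,0.1,0,0,0,30],[0,0,0.1,0,0,0,30],[0,0,0.1,0,0,0,30],[0,0,0.1,0,0,0,30],[0,0,0,0,0,0,0],[0,0,0,0,0,0,0],[0,0,0,0,0,0,0],[0,0,0,0,0,0,0]],
], grip_force=15)

```text
t: 6.8
ee_pos: [0.3869, 0.2951, 0.0116]
orientation: [-3.141, -0.0, 1.692]
contact_force: [-2.8, 0.6, 2.0]
width: 0.097
grip_force: 14.7
```

Call:
play_rows([
  [[0,0.036,-0.264,0,0,0,0],[0,0.061,-0.259,0,0,0,0],[0,0.086,-0.252,0,0,0,0],[0,0.11,-0.243,0,0,0,0],[0,0.133,-0.231,0,0,0,0],[0,0.155,-0.217,0,0,0,0],[0,0.175,-0.201,0,0,0,0],[0,0.193,-0.183,0,0,0,0],[0,0.21,-0.164,0,0,0,0],[0,0.225,-0.143,0,0,0,0],[0,0.238,-0.12,0,0,0,0],[0,0,0,0,0,0,0]],
])

```text
t: 8.3
ee_pos: [0.5094, 0.3102, 0.1801]
orientation: [-3.141, -0.0, 1.691]
contact_force: [4.6, 4.3, -12.0]
width: 0.086
grip_force: 15.8
```

Run:
```python
from h import *
st()
h=np.array([.387+.206*.9925,.2951+.206*.122])
s=ctrl.read_state();p=s['ee_pos'];a=(np.array(p[:2])-h)@[.9925,.122];z=p[2]+.05-.043
print('rel hinge',a,z,'r',np.hypot(a,z),'theta',np.arctan2(z,-a)-np.arctan2(18,206))
```

```text
{'t': 8.3, 'q': [0.505, 0.137, 1.81, 0.001, 1.195, 0.384], 'ee_pos': [0.509, 0.31, 0.18], 'orientation': [-3.141, -0.0, 1.691], 'contact_force': [4.588, 4.257, -11.973], 'width': 0.086, 'grip_force': 15.773}
rel hinge -0.08268310984756351 0.18709209439086705 r 0.20454815676907323 theta 1.067509661536924
```

Tracking the arc at θ≈1.07. I'll continue to about 1.74.

Call:
play_rows([
  [[0,0.248,-0.097,0,0,0,0],[0,0.256,-0.072,0,0,0,0],[0,0.262,-0.047,0,0,0,0],[0,0.266,-0.022,0,0,0,0],[0,0.266,0.004,0,0,0,0],[0,0.265,0.03,0,0,0,0],[0,0.261,0.055,0,0,0,0],[0,0,0,0,0,0,0]],
])

```text
t: 9.3
ee_pos: [0.6428, 0.3262, 0.1904]
orientation: [-3.136, 0.0, 1.691]
contact_force: [-2.2, 2.5, -7.7]
width: 0.084
grip_force: 15.5
```

Call:
play_rows([
  [[0,0.06,0.02,0,0,0,0],[0,0,0,0,0,0,30],[0,0,0,0,0,0,30],[0,0,0,0,0,0,30],[0,0,-0.3,0,0,0,30],[0,0,-0.5,0,0,0,30],[0,0,-0.5,0,0,0,30],[0,0,0,0,0,0,60]],
])

```text
t: 10.3
ee_pos: [0.6509, 0.3279, 0.2973]
orientation: [3.131, -0.003, 1.692]
contact_force: [0.6, -1.0, -0.1]
width: 0.429
grip_force: 0.0
```

Run:
```python
from h import *
st(); shot('top','t2.png'); shot('side','s2.png')
```

```text
{'t': 10.3, 'q': [0.433, 0.323, 1.37, -0.0, 1.437, 0.312], 'ee_pos': [0.651, 0.328, 0.297], 'orientation': [3.131, -0.003, 1.692], 'contact_force': [0.586, -1.016, -0.123], 'width': 0.429, 'grip_force': 0.0}
```

View pics/s2.png

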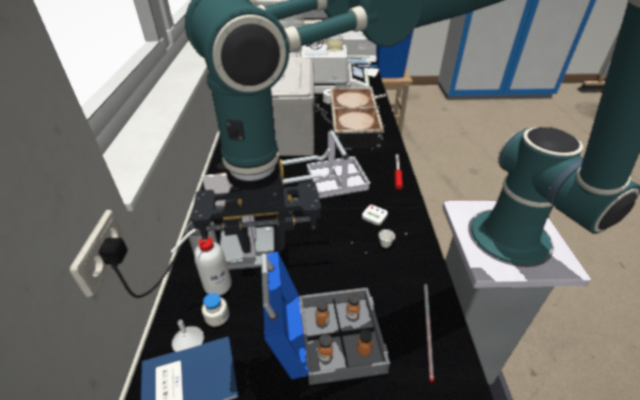

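The side view shows the lid open and leaning back, four bottles in the case, and the basket where it was. Next I turn the gripper 90° with its camera on the robot side and look into the case.

Call:
play_rows([
  [[0,-0.5,0,0,0,0,60],[0,-0.5,0,0,0,0,60],[0,-0.5,0,0,0,0,60],[0,-0.4,0,0,0,0,60]],
])

```text
t: 10.9
ee_pos: [0.5046, 0.3088, 0.2875]
orientation: [-3.138, 0.001, 1.692]
contact_force: [-0.0, -0.2, -0.6]
width: 0.682
grip_force: 0.0
```

Call:
play_rows([
  [[0,0,0,0,0,-0.222,48],[0,0,0,0,0,-0.222,48],[0,0,0,0,0,-0.222,48],[0,0,0,0,0,-0.222,48],[0,0,0,0,0,-0.222,48],[0,0,0,0,0,-0.222,48],[0,0,0,0,0,-0.222,48],[0,0,0,0,0,-0.222,48],[0,0,0,0,0,-0.222,48],[0,0,0,0,0,0,48]],
])

```text
t: 12.15
ee_pos: [0.5061, 0.3092, 0.2877]
orientation: [-3.14, -0.003, -3.024]
contact_force: [0.0, 0.3, -0.5]
width: 0.548
grip_force: 0.0
```

Run:
```python
from h import *
st(); I,W,M,K=shot('wrist','w4.png'); np.save('w4.npy',W)
```

```text
{'t': 12.15, 'q': [0.506, 0.073, 1.682, 0.0, 1.389, -1.182], 'ee_pos': [0.506, 0.309, 0.288], 'orientation': [-3.14, -0.003, -3.024], 'contact_force': [0.049, 0.307, -0.503], 'width': 0.548, 'grip_force': 0.0}
```

View pics/w4.png

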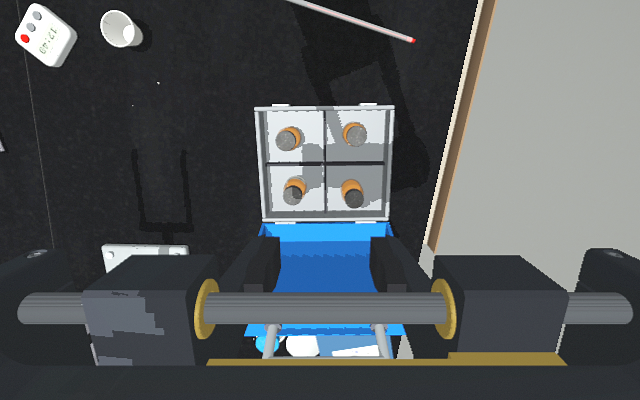

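All four bottles are visible, with caps at about (289,139), (355,133), (294,193) and (353,195). I'll measure them.

```bash
cat > bt.py <<'E'
from h import *
def bottles(W):
    m=((W[...,2]>.062)&(W[...,2]<.078)).astype(np.uint8)
    n,l,s,c=cv2.connectedComponentsWithStats(m)
    o=[]
    for i in range(1,n):
        if not 40<s[i,4]<2500: continue
        p=W[l==i]
        if np.ptp(p[:,0])>.05 or np.ptp(p[:,1])>.05: continue
        r=cv2.minAreaRect(p[:,:2].astype(np.float32))
        o.append((r[0],s[i,4]));print('cap',np.round(r[0],4),'size',np.round(r[1],3),'z',np.median(p[:,2]).round(4),'px',c[i].round(0),s[i,4])
    return o
E
python3 - <<'E'
from bt import *
W=np.load('w4.npy');o=bottles(W)
C=np.array([.509,.310]);a=np.radians(7);Rm=np.array([[np.cos(a),-np.sin(a)],[np.sin(a),np.cos(a)]])
for q,_ in o: print((Rm.T@(np.array(q)-C)).round(4))
# profile of body: heights of brown pixels near one bottle
I=cv2.imread('pics/w4.png')
h=cv2.cvtColor(I,cv2.COLOR_BGR2HSV);b=(h[...,1]>150)&(h[...,0]<18)&(W[...,2]<.075)&(W[...,2]>.01);b[:,:270]=0;b[:,370:]=0
print('brown z',np.percentile(W[b][:,2],[2,50,90,99]).round(3))
E
```

```text
cap [0.4595 0.3447] size [0.026 0.025] z 0.0704 px [356. 136.] 336
cap [0.4759 0.2536] size [0.025 0.025] z 0.0702 px [285. 140.] 329
cap [0.549  0.2693] size [0.025 0.025] z 0.0702 px [292. 195.] 296
cap [0.5436 0.3537] size [0.025 0.025] z 0.0703 px [354. 198.] 297
cap [0.8    0.2387] size [0.015 0.031] z 0.0682 px [260. 342.] 127
cap [0.7995 0.2656] size [0.006 0.025] z 0.0679 px [276. 343.] 48
[-0.0449  0.0404]
[-0.0398 -0.052 ]
[ 0.0347 -0.0453]
[0.0397 0.0391]
[ 0.2801 -0.1062]
[ 0.2829 -0.0794]
brown z [0.026 0.046 0.048 0.06 ]
```

Run:
```python
from h import *
go([.4595,.3447,.0],[np.pi,0,-3.02])
```

```text
delta units [0.555 0.546 3.841] rot units [-0.001 -0.003 -0.007]
```

Call:
play_rows([
  [[0.28,0.27,0,0,0,0,46],[0.275,0.275,0.3,0,0,0,46],[0,0,0.6,0,0,0,46],[0,0,0.6,0,0,0,46],[0,0,0.6,0,0,0,46],[0,0,0.6,0,0,0,46],[0,0,0.1,0,0,0,46],[0,0,0,0,0,0,46]],
])

```text
t: 13.2
ee_pos: [0.4608, 0.3453, 0.0796]
orientation: [-3.141, -0.0, -3.023]
contact_force: [-0.5, 0.3, -0.1]
width: 0.525
grip_force: 0.0
```

Run:
```python
from h import *
st();go([.4595,.3447,.0],[np.pi,0,-3.02])
shot('wrist','w5.png')
```

```text
{'t': 13.2, 'q': [0.6, 0.194, 1.944, 0.0, 1.005, -1.089], 'ee_pos': [0.461, 0.345, 0.08], 'orientation': [-3.141, -0.0, -3.023], 'contact_force': [-0.537, 0.316, -0.128], 'width': 0.525, 'grip_force': 0.0}
delta units [ 0.017 -0.005  1.062] rot units [-0.    -0.001 -0.004]
```

View pics/w5.png

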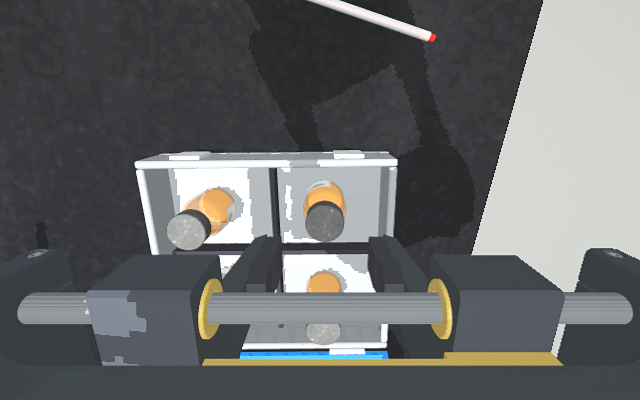

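The target bottle's cap at (325,222) is centred between the fingers. I'll descend and grip.

Call:
play_rows([
  [[0.02,0,0.3,0,0,0,46],[0,0,0.3,0,0,0,46],[0,0,0.3,0,0,0,46],[0,0,0.16,0,0,0,46],[0,0,0,0,0,0,10],[0,0,0,0,0,0,10],[0,0,0,0,0,0,10],[0,0,0,0,0,0,10],[0,0,-0.3,0,0,0,10],[0,0,-0.5,0,0,0,10],[0,0,-0.7,0,0,0,10],[0,0,-0.7,0,0,0,10]],
], grip_force=15)

```text
t: 14.75
ee_pos: [0.4587, 0.3447, 0.1662]
orientation: [-3.141, -0.001, -3.022]
contact_force: [0.9, -0.8, -1.3]
width: 0.373
grip_force: 15.0
```

Call:
play_rows([
  [[0.12,-0.5,-0.2,0,0,0,10],[0.12,-0.68,-0.2,0,0,0,10],[0.12,-0.68,-0.2,0,0,0,10],[0.12,-0.68,-0.2,0,0,0,10],[0.12,-0.68,-0.2,0,0,0,10],[0.12,-0.68,-0.2,0,0,0,10],[0.13,-0.68,0,0,0,0,10],[0.13,-0.68,0,0,0,0,10],[0.13,-0.68,0,0,0,0,10],[0.13,-0.68,0,0,0,0,10],[0.13,-0.68,0,0,0,0,10],[0.13,-0.6,0,0,0,0,10]],
])

```text
t: 16.25
ee_pos: [0.4176, -0.2584, 0.2551]
orientation: [-3.141, 0.0, -3.023]
contact_force: [0.5, 0.4, -0.5]
width: 0.37
grip_force: 15.0
```

Call:
play_rows([
  [[0,0,0,0,0,0,10]],
])

```text
t: 16.38
ee_pos: [0.4174, -0.2591, 0.2548]
orientation: [-3.141, -0.001, -3.026]
contact_force: [0.4, 0.2, -0.1]
width: 0.367
grip_force: 15.0
```

Run:
```python
from h import *
st(); I,W,M,K=shot('wrist','w6.png'); np.save('w6.npy',W)
```

```text
{'t': 16.375, 'q': [-0.606, -0.115, 1.926, -0.001, 1.331, -2.292], 'ee_pos': [0.417, -0.259, 0.255], 'orientation': [-3.141, -0.001, -3.026], 'contact_force': [0.375, 0.205, -0.06], 'width': 0.367, 'grip_force': 14.996}
```

View pics/w6.png

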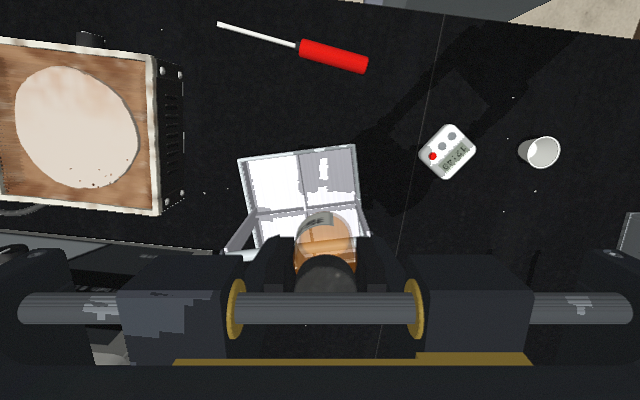

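The wrist view shows the basket's near half: corners at about (238,160) and (355,146), a side edge down to (368,225), and the held bottle below.

Run:
```python
from h import *
W=np.load('w6.npy');z=W[...,2]
m=(z>.015)&(z<.035);m[:135]=0;m[260:]=0;m[:,:225]=0;m[:,385:]=0
m&=(W[...,0]<.52)&(W[...,0]>.38)
# near edge: first hit per column
E=np.array([W[np.where(m[:,c])[0].min(),c] for c in range(244,350,3) if m[:,c].any()])
for k in range(3):
    p=np.polyfit(E[:,1],E[:,0],1);r=E[:,0]-np.polyval(p,E[:,1]);E=E[abs(r)<max(.003,2*r.std())]
print('near edge yaw',-np.degrees(np.arctan(p[0])),len(E),E[:,2].mean())
# right side edge (+y): last per row
S=np.array([W[r,np.where(m[r])[0].max()] for r in range(152,225,3)])
q=np.polyfit(S[:,0],S[:,1],1);print('side yaw',np.degrees(np.arctan(q[0])),S[:,2].mean())
L=np.array([W[r,np.where(m[r])[0].min()] for r in range(166,205,3)])
l=np.polyfit(L[:,0],L[:,1],1);print('left side yaw',np.degrees(np.arctan(l[0])))
def isec(p,q):
    y=(q[0]*p[1]+q[1])/(1-q[0]*p[0]);return np.array([np.polyval(p,y),y])
a,b=isec(p,q),isec(p,l);print('corners',a,b,np.linalg.norm(a-b))
d=(a-b)/np.linalg.norm(a-b);yaw=np.arctan2(-d[0],d[1]);print('yaw',np.degrees(yaw))
c=(a+b)/2+.085*np.array([np.cos(yaw),np.sin(yaw)]);print('centre',c)
I,T,M,K=shot('top')
mm=(T[...,2]>.13)&(T[...,2]<.165)&(T[...,1]<-.18)&(T[...,1]>-.4)&(T[...,0]>.43)&(T[...,0]<.56)
print('bar px',mm.sum(),np.median(T[mm],0) if mm.any() else '')
```

```text
near edge yaw 13.979839973427001 36 0.027418617189064593
side yaw -21.72850580998132 0.026139372982755135
left side yaw 14.486974611551366
corners [ 0.37457592 -0.19388262] [ 0.42050165 -0.37835715] 0.19010529877868246
yaw 13.979839973426994
centre [ 0.48002115 -0.26558555]
bar px 148 [ 0.47825877 -0.25348723  0.14942192]
```

Basket centre is (0.484,-0.281) with yaw 14°, and bar and tray agree. I'm placing this one in the near/+y pocket at (0.420,-0.259).

Call:
play_rows([
  [[-0.04,0,0.3,0,0,-0.06,10],[0,0,0.5,0,0,-0.06,10],[0,0,0.5,0,0,0,10],[0,0,0.5,0,0,0,10],[0,0,0.5,0,0,0,10],[0,0,0.4,0,0,0,10],[0,0,0.3,0,0,0,10],[0,0,0.2,0,0,0,10],[0,0,0,0,0,0,10]],
])

```text
t: 17.6
ee_pos: [0.4206, -0.2549, 0.0141]
orientation: [3.14, -0.001, -2.927]
contact_force: [-0.3, -1.0, 0.2]
width: 0.367
grip_force: 15.0
```

Run:
```python
from h import *
st();go([.4197,-.2589,-.001])
```

```text
{'t': 17.6, 'q': [-0.596, 0.134, 2.16, 0.0, 0.85, -2.381], 'ee_pos': [0.421, -0.255, 0.014], 'orientation': [3.14, -0.001, -2.927], 'contact_force': [-0.267, -0.983, 0.237], 'width': 0.367, 'grip_force': 14.996}
delta units [ 0.023 -0.05   0.202] rot units [0. 0. 0.]
```

Call:
play_rows([
  [[0.02,-0.05,0.1,0,0,0,10],[0,0,0.1,0,0,0,10],[0,0,0,0,0,0,10],[0,0,0,0,0,0,44],[0,0,0,0,0,0,44],[0,0,0,0,0,0,44],[0,0,-0.3,0,0,0,44],[0,0,-0.6,0,0,0,44],[0,0,-0.7,0,0,0,44],[0,0,-0.7,0,0,0,44],[0,0,-0.7,0,0,0,44],[0,0,-0.3,0,0,0,44]],
])

```text
t: 19.1
ee_pos: [0.422, -0.2612, 0.2518]
orientation: [-3.137, 0.004, -2.928]
contact_force: [0.4, -0.2, -0.8]
width: 0.504
grip_force: 0.0
```

Run:
```python
from bt import *
st();I,W,M,K=shot('wrist','w7.png');bottles(W)
go([.4759+0,.2536,.24],[np.pi,0,-3.02])
```

```text
{'t': 19.1, 'q': [-0.604, -0.109, 1.926, -0.0, 1.318, -2.389], 'ee_pos': [0.422, -0.261, 0.252], 'orientation': [-3.137, 0.004, -2.928], 'contact_force': [0.401, -0.192, -0.781], 'width': 0.504, 'grip_force': 0.0}
cap [ 0.4193 -0.2608] size [0.026 0.025] z 0.0672 px [326. 170.] 361
cap [ 0.5026 -0.3513] size [0.021 0.003] z 0.0705 px [242. 218.] 66
delta units [-2.149  6.567  0.154] rot units [-0.008  0.008  0.117]
```

Bottle 1 stands upright in its pocket (cap at (0.419,-0.261), top z 0.067). Now the second near bottle.

Call:
play_rows([
  [[0,0.2,0,0,0,0.117,42],[-0.1,0.657,0,0,0,0,42],[-0.1,0.657,0,0,0,0,42],[-0.1,0.657,0,0,0,0,42],[-0.15,0.657,0,0,0,0,42],[-0.15,0.657,0,0,0,0,42],[-0.18,0.657,0,0,0,0,42],[-0.18,0.657,0,0,0,0,42],[-0.18,0.657,0,0,0,0,42],[-0.2,0.657,0,0,0,0,42],[-0.2,0.657,0,0,0,0,42],[0,0,0,0,0,0,42]],
])

```text
t: 20.65
ee_pos: [0.4716, 0.2602, 0.246]
orientation: [3.141, -0.002, -3.016]
contact_force: [0.1, -0.1, -0.4]
width: 0.479
grip_force: 0.0
```

Run:
```python
from bt import *
st();I,W,M,K=shot('wrist','w8.png');bottles(W)
go([.4755,.2560,.08],[np.pi,0,-3.02])
```

```text
{'t': 20.65, 'q': [0.458, -0.015, 1.849, 0.001, 1.31, -1.239], 'ee_pos': [0.472, 0.26, 0.246], 'orientation': [3.141, -0.002, -3.016], 'contact_force': [0.083, -0.111, -0.356], 'width': 0.479, 'grip_force': 0.0}
cap [0.4762 0.2536] size [0.026 0.025] z 0.0702 px [318. 177.] 385
cap [0.5493 0.2688] size [0.026 0.024] z 0.0702 px [324. 234.] 346
cap [0.5388 0.3558] size [0.026 0.015] z 0.0703 px [392. 234.] 190
cap [0.6234 0.2305] size [0.033 0.005] z 0.0696 px [289. 277.] 67
delta units [-0.055 -0.038  2.214] rot units [-0.001 -0.003  0.004]
```

Call:
play_rows([
  [[-0.055,-0.045,0.4,0,0,0,42],[0,0,0.6,0,0,0,42],[0,0,0.6,0,0,0,42],[0,0,0.6,0,0,0,42],[0,0,0.1,0,0,0,42]],
])

```text
t: 21.32
ee_pos: [0.4731, 0.2517, 0.0712]
orientation: [-3.139, -0.008, -3.021]
contact_force: [-0.8, -0.1, 0.3]
width: 0.475
grip_force: 0.0
```

Call:
play_rows([
  [[0,0,0.3,0,0,0,42],[0,0,0.3,0,0,0,42],[0,0,0.2,0,0,0,42],[0,0,0.18,0,0,0,42],[0,0,0,0,0,0,42]],
])

```text
t: 21.95
ee_pos: [0.4761, 0.2543, 0.0009]
orientation: [-3.141, -0.001, -3.02]
contact_force: [0.5, -0.1, 1.1]
width: 0.473
grip_force: 0.0
```

Call:
play_rows([
  [[0,0,0,0,0,0,10],[0,0,0,0,0,0,10],[0,0,0,0,0,0,10],[0,0,0,0,0,0,10],[0,0,-0.3,0,0,0,10],[0,0,-0.5,0,0,0,10],[0,0,-0.7,0,0,0,10],[0,0,-0.7,0,0,0,10],[0,0,-0.7,0,0,0,10],[0.2,0,-0.4,0,0,0,10],[0.4,0,0,0,0,0,10]],
])

```text
t: 23.32
ee_pos: [0.4338, 0.2501, 0.2527]
orientation: [3.139, 0.006, -3.02]
contact_force: [0.6, -0.7, -1.1]
width: 0.37
grip_force: 15.0
```

Call:
play_rows([
  [[0.09,-0.5,0,0,0,0,10],[0.09,-0.7,0,0,0,0,10],[0.09,-0.7,0,0,0,0,10],[0.09,-0.7,0,0,0,0,10],[0.09,-0.7,0,0,0,0,10],[0.09,-0.7,0,0,0,0,10],[0.08,-0.7,0,0,0,0,10],[0.08,-0.7,0,0,0,0,10],[0.08,-0.7,0,0,0,0,10],[0.08,-0.7,0,0,0,0,10],[0.08,-0.8,0,0,0,-0.12,10],[0,0,0,0,0,0,10]],
])

```text
t: 24.82
ee_pos: [0.4305, -0.3285, 0.2482]
orientation: [-3.142, -0.001, -2.93]
contact_force: [0.0, 0.1, -1.4]
width: 0.371
grip_force: 15.0
```

```bash
cat > bk.py <<'E'
from bt import *
# check basket: bar from top/side + caps in it
def bar():
  for n in('top','side'):
    I,T,M,K=shot(n)
    mm=(T[...,2]>.138)&(T[...,2]<.16)&(T[...,1]<-.15)&(T[...,1]>-.45)&(T[...,0]>.40)&(T[...,0]<.60)
    l,lab,s,c=cv2.connectedComponentsWithStats(mm.astype(np.uint8))
    for i in range(1,l):
        if s[i,4]<25: continue
        p=T[lab==i];r=cv2.minAreaRect(p[:,:2].astype(np.float32));print(n,'bar?',s[i,4],np.round(r[0],4),np.round(r[1],3),round(r[2],1))
E
python3 - <<'E'
from bk import *
st();I,W,M,K=shot('wrist','w9.png');bottles(W);bar()
go([.4377,-.3307,0],[np.pi,0,-2.93])
E
```

```text
{'t': 24.825, 'q': [-0.697, -0.011, 1.841, -0.001, 1.313, -2.48], 'ee_pos': [0.431, -0.328, 0.248], 'orientation': [-3.142, -0.001, -2.93], 'contact_force': [0.045, 0.139, -1.424], 'width': 0.371, 'grip_force': 14.995}
cap [ 0.4195 -0.2604] size [0.026 0.025] z 0.0674 px [381. 176.] 372
cap [ 0.4672 -0.2095] size [0.021 0.002] z 0.07 px [411. 220.] 67
cap [ 0.5667 -0.6882] size [0.042 0.003] z 0.0691 px [ 24. 220.] 179
top bar? 211 [ 0.4841 -0.2795] [0.019 0.16 ] 14.3
side bar? 50 [ 0.5838 -0.4138] [0.011 0.028] 89.0
side bar? 149 [ 0.4873 -0.2793] [0.019 0.164] 13.2
delta units [-0.072 -0.108  3.313] rot units [ 0.002 -0.001  0.005]
```

Basket not moved. Placing bottle 2.

Call:
play_rows([
  [[-0.07,-0.05,0.3,0,0,0.03,10],[0,-0.05,0.5,0,0,0,10],[0,0,0.5,0,0,0,10],[0,0,0.5,0,0,0,10],[0,0,0.5,0,0,0,10],[0,0,0.4,0,0,0,10],[0,0,0.3,0,0,0,10],[0,0,0.15,0,0,0,10],[0,0,0,0,0,0,10]],
])

```text
t: 26.1
ee_pos: [0.4377, -0.3301, 0.0124]
orientation: [3.141, -0.001, -2.948]
contact_force: [-0.7, -0.2, -0.5]
width: 0.369
grip_force: 15.0
```

Run:
```python
from h import *
st();go([.4377,-.3307,-.001])
```

```text
{'t': 26.1, 'q': [-0.692, 0.232, 2.044, 0.0, 0.867, -2.456], 'ee_pos': [0.438, -0.33, 0.012], 'orientation': [3.141, -0.001, -2.948], 'contact_force': [-0.673, -0.199, -0.482], 'width': 0.369, 'grip_force': 14.995}
delta units [ 0.002 -0.009  0.179] rot units [0. 0. 0.]
```

Call:
play_rows([
  [[0,0,0.1,0,0,0,10],[0,0,0.08,0,0,0,10],[0,0,0,0,0,0,10],[0,0,0,0,0,0,44],[0,0,0,0,0,0,44],[0,0,0,0,0,0,44],[0,0,-0.3,0,0,0,44],[0,0,-0.6,0,0,0,44],[0,0,-0.7,0,0,0,44],[0,0,-0.7,0,0,0,44],[0,0,-0.7,0,0,0,44],[0,0,-0.4,0,0,0,44]],
])

```text
t: 27.6
ee_pos: [0.4388, -0.3321, 0.258]
orientation: [-3.138, 0.003, -2.949]
contact_force: [0.8, 0.5, -0.5]
width: 0.5
grip_force: 0.0
```

Run:
```python
from bk import *
st();I,W,M,K=shot('wrist');bottles(W)
go([.445,.2693,.25],[np.pi,0,-3.02])
```

```text
{'t': 27.6, 'q': [-0.693, -0.003, 1.815, -0.0, 1.325, -2.456], 'ee_pos': [0.439, -0.332, 0.258], 'orientation': [-3.138, 0.003, -2.949], 'contact_force': [0.824, 0.539, -0.55], 'width': 0.5, 'grip_force': 0.0}
cap [ 0.4198 -0.2607] size [0.026 0.025] z 0.0675 px [384. 167.] 361
cap [ 0.4369 -0.3315] size [0.026 0.025] z 0.0673 px [326. 170.] 346
cap [ 0.4675 -0.2095] size [0.021 0.003] z 0.0704 px [415. 210.] 71
cap [ 0.5671 -0.6876] size [0.002 0.038] z 0.0696 px [ 38. 216.] 146
delta units [-1.6    7.874  0.105] rot units [-0.01   0.009  0.09 ]
```

Call:
play_rows([
  [[-0.08,0.5,0,0,0,0.09,44],[-0.08,0.68,0,0,0,0,44],[-0.08,0.68,0,0,0,0,44],[-0.08,0.68,0,0,0,0,44],[-0.08,0.68,0,0,0,0,44],[-0.08,0.68,0,0,0,0,44],[-0.08,0.68,0,0,0,0,44],[-0.08,0.68,0,0,0,0,44],[-0.1,0.68,0,0,0,0,44],[-0.1,0.68,0,0,0,0,44],[-0.1,0.68,0,0,0,0,44],[-0.1,0.68,0,0,0,0,44]],
])

```text
t: 29.15
ee_pos: [0.4393, 0.2738, 0.2534]
orientation: [-3.141, -0.0, -3.019]
contact_force: [0.9, -1.1, 1.1]
width: 0.496
grip_force: 0.0
```

Run:
```python
from bk import *
st();I,W,M,K=shot('wrist');bottles(W)
go([.549,.2688,0],[np.pi,0,-3.02])
```

```text
{'t': 29.15, 'q': [0.509, -0.061, 1.879, -0.0, 1.324, -1.184], 'ee_pos': [0.439, 0.274, 0.253], 'orientation': [-3.141, -0.0, -3.019], 'contact_force': [0.863, -1.051, 1.095], 'width': 0.496, 'grip_force': 0.0}
cap [0.5485 0.2688] size [0.025 0.025] z 0.0702 px [311. 252.] 316
delta units [-1.437 -0.337  3.374] rot units [ 0.006 -0.     0.003]
```

Call:
play_rows([
  [[-0.48,-0.11,0,0,0,0,44],[-0.48,-0.11,0,0,0,0,44],[-0.47,-0.11,0.2,0,0,0,44],[0,0,0.5,0,0,0,44],[0,0,0.6,0,0,0,44],[0,0,0.6,0,0,0,44],[0,0,0.4,0,0,0,44],[0,0,0,0,0,0,44]],
])

```text
t: 30.2
ee_pos: [0.5461, 0.2591, 0.0776]
orientation: [-3.139, -0.008, -3.02]
contact_force: [0.4, 0.3, -0.7]
width: 0.495
grip_force: 0.0
```

Run:
```python
from bk import *
st();go([.549,.2688,0],[np.pi,0,-3.02])
```

```text
{'t': 30.2, 'q': [0.402, 0.251, 1.877, -0.0, 1.021, -1.291], 'ee_pos': [0.546, 0.259, 0.078], 'orientation': [-3.139, -0.008, -3.02], 'contact_force': [0.44, 0.269, -0.733], 'width': 0.495, 'grip_force': 0.0}
delta units [-0.062  0.126  1.034] rot units [-0.003 -0.01   0.   ]
```

Call:
play_rows([
  [[-0.04,0.126,0,0,0,0,44],[0,0,0.3,0,0,0,44],[0,0,0.3,0,0,0,44],[0,0,0.3,0,0,0,44],[0,0,0.12,0,0,0,44],[0,0,0,0,0,0,44]],
])

```text
t: 30.95
ee_pos: [0.5518, 0.271, 0.006]
orientation: [3.141, 0.001, -3.019]
contact_force: [-0.4, -0.2, 0.0]
width: 0.5
grip_force: 0.0
```

Call:
play_rows([
  [[0,0,0,0,0,0,10],[0,0,0,0,0,0,10],[0,0,0,0,0,0,10],[0,0,0,0,0,0,10],[0,0,-0.3,0,0,0,10],[0,0,-0.5,0,0,0,10],[0,0,-0.7,0,0,0,10],[0,0,-0.7,0,0,0,10],[0,0,-0.7,0,0,0,10],[0.2,0,-0.4,0,0,0,10],[0.5,0,0,0,0,0,10],[0.7,0,0,0,0,0,10]],
])

```text
t: 32.45
ee_pos: [0.4464, 0.2575, 0.2529]
orientation: [3.141, 0.0, -3.021]
contact_force: [-0.9, -0.3, 0.2]
width: 0.37
grip_force: 15.0
```

Call:
play_rows([
  [[0.11,-0.6,0,0,0,0,10],[0.11,-0.69,0,0,0,0,10],[0.11,-0.69,0,0,0,0,10],[0.11,-0.69,0,0,0,0,10],[0.11,-0.69,0,0,0,0,10],[0.11,-0.69,0,0,0,0,10],[0.11,-0.6,0,0,0,0,10],[0,0,0,0,0,0.2,10],[0,0,0,0,0,0.22,10],[0,0,0,0,0,0.22,10],[0,0,0,0,0,0.22,10],[0,0,0,0,0,0.22,10]],
])

```text
t: 33.95
ee_pos: [0.4314, -0.0954, 0.2522]
orientation: [-3.141, -0.001, 2.409]
contact_force: [-0.2, 0.2, 0.4]
width: 0.368
grip_force: 15.0
```

Call:
play_rows([
  [[0,0,0,0,0,0.22,10],[0,0,0,0,0,0.22,10],[0,0,0,0,0,0.22,10],[0,0,0,0,0,0.22,10],[0,0,0,0,0,0.22,10],[0,0,0,0,0,0.22,10],[0,0,0,0,0,0.22,10],[0,0,0,0,0,0.22,10],[0,0,0,0,0,0.22,10],[0,0,0,0,0,0.22,10],[0,0,0,0,0,0.22,10],[0,0,0,0,0,0.22,10]],
])

```text
t: 35.45
ee_pos: [0.4314, -0.0954, 0.2521]
orientation: [-3.141, 0.001, 0.336]
contact_force: [0.4, 0.4, -0.4]
width: 0.374
grip_force: 15.0
```

Run:
```python
from bk import *
st();bar();go([.5303,-.2313,.25],[np.pi,0,np.radians(14)])
```

```text
{'t': 35.45, 'q': [-0.274, -0.215, 2.016, 0.0, 1.342, 0.961], 'ee_pos': [0.431, -0.095, 0.252], 'orientation': [-3.141, 0.001, 0.336], 'contact_force': [0.441, 0.375, -0.359], 'width': 0.374, 'grip_force': 14.989}
top bar? 160 [ 0.4969 -0.2796] [0.019 0.129] 11.5
side bar? 50 [ 0.5838 -0.417 ] [0.011 0.028] 88.0
side bar? 152 [ 0.4925 -0.265 ] [0.02  0.167] 14.3
delta units [0.635 2.149 0.028] rot units [-0.001  0.001  0.124]
```

The basket was knocked slightly. I'll go above and look again.

Call:
play_rows([
  [[0,0,0,0,0,0.124,10],[0.24,0.48,0,0,0,0,10],[0.24,0.48,0,0,0,0,10],[0.24,0.47,0,0,0,0,10],[0.24,0.47,0,0,0,0,10],[0,0,0,0,0,0,10],[0,0,0,0,0,0,10]],
])

```text
t: 36.42
ee_pos: [0.5356, -0.2159, 0.2521]
orientation: [-3.14, 0.001, 0.246]
contact_force: [0.1, 0.2, -0.1]
width: 0.367
grip_force: 15.0
```

Run:
```python
from bk import *
st();bar();I,W,M,K=shot('wrist','w10.png');bottles(W);np.save('w10.npy',W)
```

```text
{'t': 36.425, 'q': [-0.426, 0.057, 1.763, 0.0, 1.323, 0.898], 'ee_pos': [0.536, -0.216, 0.252], 'orientation': [-3.14, 0.001, 0.246], 'contact_force': [0.146, 0.207, -0.141], 'width': 0.367, 'grip_force': 14.993}
top bar? 173 [ 0.4937 -0.2762] [0.016 0.137] 12.4
side bar? 49 [ 0.5839 -0.4169] [0.028 0.012] 4.3
side bar? 150 [ 0.492  -0.2664] [0.02  0.163] 14.0
cap [ 0.5113 -0.3372] size [0.022 0.003] z 0.0701 px [414. 213.] 69
cap [ 0.3398 -0.6003] size [0.011 0.025] z 0.075 px [549. 362.] 52
```

View pics/w10.png

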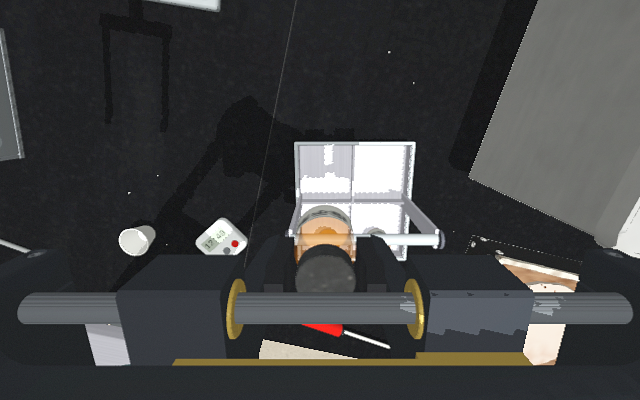

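The far tray edge is at row ~143 from (295,143) to (414,143), aligned with the gripper, so the yaw is about 14°. I'll compute the centre.

Run:
```python
from h import *
W=np.load('w10.npy');z=W[...,2]
m=(z>.018)&(z<.033);m[:135]=0;m[262:]=0;m[:,:285]=0;m[:,425:]=0
E=np.array([W[np.where(m[:200,c])[0].min(),c] for c in range(300,410,3) if m[:200,c].any()])
for k in range(3):
    p=np.polyfit(E[:,1],E[:,0],1);r=E[:,0]-np.polyval(p,E[:,1]);E=E[abs(r)<max(.003,2*r.std())]
yaw=-np.arctan(p[0]);print('yaw',np.degrees(yaw))
u=np.array([np.cos(yaw),np.sin(yaw)]);v=np.array([-u[1],u[0]])
far=np.median(E[:,:2]@u);rows=range(150,185,3)
a=np.array([W[r,np.where(m[r])[0].min(),:2]@v for r in rows]);b=np.array([W[r,np.where(m[r])[0].max(),:2]@v for r in rows])
print('sides',np.median(a),np.median(b),'width',np.median(a)-np.median(b),a.std(),b.std())
c=(far-.085)*u+(np.median(a)+np.median(b))/2*v;print('centre',c)
for s in (1,-1): print('far pocket',s,c+.057*u+s*.037*v)
go(list((c+.057*u+.037*v))+[0],[np.pi,0,yaw])
```

```text
yaw 14.736113424721541
sides -0.30345532788393437 -0.46221137946874086 width 0.1587560515848065 0.00036956489145058464 0.000463666376921877
centre [ 0.49477131 -0.26571974]
far pocket 1 [ 0.54048484 -0.2154378 ]
far pocket -1 [ 0.55930804 -0.28700377]
delta units [0.063 0.016 3.37 ] rot units [-0.     0.    -0.014]
```

Call:
play_rows([
  [[0.04,0.01,0.3,0,0,0,10],[0,0,0.5,0,0,0,10],[0,0,0.5,0,0,0,10],[0,0,0.5,0,0,0,10],[0,0,0.5,0,0,0,10],[0,0,0.4,0,0,0,10],[0,0,0.3,0,0,0,10],[0,0,0.15,0,0,0,10],[0,0,0,0,0,0,10],[0,0,0,0,0,0,10]],
])

```text
t: 37.83
ee_pos: [0.5403, -0.2166, 0.0177]
orientation: [3.14, -0.002, 0.245]
contact_force: [1.3, -0.8, 0.4]
width: 0.366
grip_force: 15.0
```

Run:
```python
from h import *
st();go([.538,-.2155,.001])
```

```text
{'t': 37.825, 'q': [-0.424, 0.279, 1.971, -0.0, 0.89, 0.902], 'ee_pos': [0.54, -0.217, 0.018], 'orientation': [3.14, -0.002, 0.245], 'contact_force': [1.327, -0.756, 0.428], 'width': 0.366, 'grip_force': 14.993}
delta units [-0.027 -0.022  0.223] rot units [0. 0. 0.]
```

Call:
play_rows([
  [[-0.02,0,0.1,0,0,0,10],[0,0,0.08,0,0,0,10],[0,0,0,0,0,0,10]],
])

```text
t: 38.2
ee_pos: [0.5382, -0.2167, 0.0031]
orientation: [3.142, -0.0, 0.244]
contact_force: [-0.4, 0.8, 0.7]
width: 0.369
grip_force: 15.0
```

Call:
play_rows([
  [[0,0,0,0,0,0,44],[0,0,0,0,0,0,44],[0,0,0,0,0,0,44],[0,0,-0.3,0,0,0,44],[0,0,-0.6,0,0,0,44],[0,0,-0.7,0,0,0,44],[0,0,-0.7,0,0,0,44],[0,0,-0.7,0,0,0,44],[0,0,-0.3,0,0,0,44],[0,0,0,0,0,0,44]],
])

```text
t: 39.45
ee_pos: [0.5394, -0.2174, 0.2532]
orientation: [3.138, -0.004, 0.244]
contact_force: [0.4, -0.3, 0.7]
width: 0.501
grip_force: 0.0
```

Run:
```python
from bk import *
st();I,W,M,K=shot('wrist');bottles(W);bar()
go([.43,-.09,.25],[np.pi,0,np.radians(14)])
```

```text
{'t': 39.45, 'q': [-0.426, 0.06, 1.759, -0.0, 1.318, 0.9], 'ee_pos': [0.539, -0.217, 0.253], 'orientation': [3.138, -0.004, 0.244], 'contact_force': [0.436, -0.303, 0.746], 'width': 0.501, 'grip_force': 0.0}
cap [ 0.5409 -0.2152] size [0.025 0.025] z 0.0673 px [323. 171.] 357
cap [ 0.5112 -0.337 ] size [0.022 0.003] z 0.0701 px [410. 216.] 72
cap [ 0.4272 -0.2467] size [0.025 0.026] z 0.0672 px [325. 257.] 292
cap [ 0.4682 -0.5618] size [0.044 0.01 ] z 0.0756 px [563. 286.] 110
top bar? 175 [ 0.4952 -0.2762] [0.019 0.137] 12.4
side bar? 53 [ 0.5838 -0.4152] [0.009 0.028] 86.9
side bar? 153 [ 0.494  -0.2647] [0.021 0.164] 14.8
delta units [-0.976 -1.979 -0.016] rot units [-0.002  0.003  0.   ]
```

Call:
play_rows([
  [[-0.24,-0.5,0,0,0,0,44],[-0.24,-0.5,0,0,0,0,44],[-0.24,-0.5,0,0,0,0,44],[-0.25,-0.48,0,0,0,0,44],[0,0,0,0,0,-0.22,44],[0,0,0,0,0,-0.22,44],[0,0,0,0,0,-0.22,44],[0,0,0,0,0,-0.22,44],[0,0,0,0,0,-0.22,44],[0,0,0,0,0,-0.22,44],[0,0,0,0,0,-0.22,44],[0,0,0,0,0,-0.22,44]],
])

```text
t: 41.1
ee_pos: [0.4302, -0.0899, 0.248]
orientation: [-3.138, -0.001, 1.632]
contact_force: [0.0, 0.4, -0.6]
width: 0.503
grip_force: 0.0
```

Call:
play_rows([
  [[0,0,0,0,0,-0.22,44],[0,0,0,0,0,-0.22,44],[0,0,0,0,0,-0.22,44],[0,0,0,0,0,-0.22,44],[0,0,0,0,0,-0.22,44],[0,0,0,0,0,-0.22,44],[0,0,0,0,0,-0.22,44],[0,0,0,0,0,-0.22,44],[0,0,0,0,0,-0.22,44],[0,0,0,0,0,-0.1,44],[0,0,0,0,0,0,44]],
])

```text
t: 42.48
ee_pos: [0.4303, -0.0899, 0.2483]
orientation: [3.14, -0.003, -3.024]
contact_force: [0.9, 0.7, 0.2]
width: 0.502
grip_force: 0.0
```

Run:
```python
from bk import *
st();go([.44,.354,.25],[np.pi,0,-3.02])
```

```text
{'t': 42.475, 'q': [-0.263, -0.216, 2.023, 0.0, 1.338, -1.951], 'ee_pos': [0.43, -0.09, 0.248], 'orientation': [3.14, -0.003, -3.024], 'contact_force': [0.927, 0.734, 0.215], 'width': 0.502, 'grip_force': 0.0}
delta units [-0.824  5.863 -0.017] rot units [ 0.002 -0.004 -0.005]
```

Call:
play_rows([
  [[-0.09,0.53,0,0,0,0,44],[-0.09,0.67,0,0,0,0,44],[-0.09,0.67,0,0,0,0,44],[-0.09,0.67,0,0,0,0,44],[-0.09,0.67,0,0,0,0,44],[-0.09,0.67,0,0,0,0,44],[-0.09,0.67,0,0,0,0,44],[-0.09,0.67,0,0,0,0,44],[-0.1,0.64,0,0,0,0,44],[0,0,0,0,0,0,44]],
])

```text
t: 43.72
ee_pos: [0.4395, 0.3558, 0.2486]
orientation: [-3.141, -0.002, -3.021]
contact_force: [-0.4, -1.7, -1.1]
width: 0.498
grip_force: 0.0
```

Run:
```python
from bk import *
st();I,W,M,K=shot('wrist');bottles(W);go([.5436,.3537,.0],[np.pi,0,-3.02])
```

```text
{'t': 43.725, 'q': [0.636, 0.036, 1.792, 0.001, 1.316, -1.056], 'ee_pos': [0.44, 0.356, 0.249], 'orientation': [-3.141, -0.002, -3.021], 'contact_force': [-0.446, -1.711, -1.147], 'width': 0.498, 'grip_force': 0.0}
cap [0.5438 0.3536] size [0.026 0.026] z 0.0702 px [313. 251.] 330
cap [0.7256 0.0641] size [0.003 0.016] z 0.073 px [ 97. 346.] 58
delta units [-1.384 -0.166  3.313] rot units [-0.002 -0.003 -0.002]
```

Call:
play_rows([
  [[-0.46,-0.06,0,0,0,0,44],[-0.46,-0.06,0,0,0,0,44],[-0.46,-0.04,0.2,0,0,0,44],[0,0,0.5,0,0,0,44],[0,0,0.6,0,0,0,44],[0,0,0.6,0,0,0,44],[0,0,0.3,0,0,0,44],[0,0,0,0,0,0,44],[0,0,0,0,0,0,44]],
])

```text
t: 44.9
ee_pos: [0.5454, 0.3533, 0.0866]
orientation: [3.141, 0.001, -3.024]
contact_force: [0.1, 0.2, 1.1]
width: 0.501
grip_force: 0.0
```

Run:
```python
from bk import *
st();go([.5436,.3537,.001],[np.pi,0,-3.02])
```

```text
{'t': 44.9, 'q': [0.537, 0.314, 1.777, -0.0, 1.049, -1.152], 'ee_pos': [0.545, 0.353, 0.087], 'orientation': [3.141, 0.001, -3.024], 'contact_force': [0.113, 0.206, 1.061], 'width': 0.501, 'grip_force': 0.0}
delta units [0.025 0.008 1.141] rot units [ 0.     0.002 -0.005]
```

Call:
play_rows([
  [[0.02,0,0.3,0,0,0,44],[0,0,0.3,0,0,0,44],[0,0,0.3,0,0,0,44],[0,0,0.22,0,0,0,44],[0,0,0,0,0,0,44],[0,0,0,0,0,0,44]],
])

```text
t: 45.65
ee_pos: [0.5441, 0.3541, 0.0027]
orientation: [3.141, 0.002, -3.023]
contact_force: [-0.1, 0.5, -0.0]
width: 0.497
grip_force: 0.0
```

Call:
play_rows([
  [[0,0,0,0,0,0,10],[0,0,0,0,0,0,10],[0,0,0,0,0,0,10],[0,0,0,0,0,0,10],[0,0,-0.3,0,0,0,10],[0,0,-0.5,0,0,0,10],[0,0,-0.7,0,0,0,10],[0,0,-0.7,0,0,0,10],[0,0,-0.7,0,0,0,10],[0.2,0,-0.4,0,0,0,10],[0.5,0,0,0,0,0,10],[0.7,0,0,0,0,0,10]],
])

```text
t: 47.15
ee_pos: [0.4385, 0.3411, 0.249]
orientation: [3.141, 0.0, -3.024]
contact_force: [-0.7, 0.3, -0.5]
width: 0.37
grip_force: 15.0
```

Call:
play_rows([
  [[0.09,-0.5,0,0,0,0,10],[0.09,-0.65,0,0,0,0,10],[0.09,-0.65,0,0,0,0,10],[0.09,-0.65,0,0,0,0,10],[0.09,-0.65,0,0,0,0,10],[0.09,-0.65,0,0,0,0,10],[0.09,-0.65,0,0,0,0,10],[0.09,-0.65,0,0,0,0,10],[0.09,-0.65,0,0,0,0,10],[0,0,0,0,0,0.22,10],[0,0,0,0,0,0.22,10],[0,0,0,0,0,0.22,10]],
])

```text
t: 48.65
ee_pos: [0.4286, -0.0907, 0.2483]
orientation: [-3.142, -0.001, 2.735]
contact_force: [-0.3, 0.1, -0.6]
width: 0.37
grip_force: 15.0
```

Call:
play_rows([
  [[0,0,0,0,0,0.22,10],[0,0,0,0,0,0.22,10],[0,0,0,0,0,0.22,10],[0,0,0,0,0,0.22,10],[0,0,0,0,0,0.22,10],[0,0,0,0,0,0.22,10],[0,0,0,0,0,0.22,10],[0,0,0,0,0,0.22,10],[0,0,0,0,0,0.22,10],[0,0,0,0,0,0.22,10],[0,0,0,0,0,0.22,10],[0,0,0,0,0,0.22,10]],
])

```text
t: 50.15
ee_pos: [0.4286, -0.0903, 0.2483]
orientation: [-3.141, 0.001, 0.663]
contact_force: [0.6, 0.4, -0.5]
width: 0.37
grip_force: 15.0
```

Call:
play_rows([
  [[0,0,0,0,0,0.22,10],[0,0,0,0,0,0.22,10],[0,0,0,0,0,0.1,10],[0,0,0,0,0,0,10]],
])

```text
t: 50.65
ee_pos: [0.4287, -0.0904, 0.2484]
orientation: [-3.141, 0.001, 0.245]
contact_force: [-0.8, 0.2, -0.1]
width: 0.369
grip_force: 15.0
```

Run:
```python
from bk import *
st();bar();go([.5557,-.2885,.25],[np.pi,0,np.radians(14)])
```

```text
{'t': 50.65, 'q': [-0.265, -0.221, 2.028, 0.0, 1.336, 1.061], 'ee_pos': [0.429, -0.09, 0.248], 'orientation': [-3.141, 0.001, 0.245], 'contact_force': [-0.771, 0.199, -0.125], 'width': 0.369, 'grip_force': 15.0}
top bar? 169 [ 0.4917 -0.2788] [0.02  0.133] 16.1
side bar? 49 [ 0.5841 -0.4144] [0.01  0.029] 82.6
side bar? 152 [ 0.4926 -0.2655] [0.022 0.163] 14.0
delta units [ 0.997  2.973 -0.02 ] rot units [-0.     0.001  0.002]
```

Call:
play_rows([
  [[0.17,0.49,0,0,0,0,10],[0.17,0.5,0,0,0,0,10],[0.17,0.5,0,0,0,0,10],[0.17,0.5,0,0,0,0,10],[0.16,0.49,0,0,0,0,10],[0.16,0.49,0,0,0,0,10],[0,0,0,0,0,0,10]],
])

```text
t: 51.62
ee_pos: [0.5565, -0.2904, 0.2479]
orientation: [-3.141, 0.001, 0.244]
contact_force: [0.1, 0.5, -0.6]
width: 0.373
grip_force: 15.0
```

Run:
```python
from bk import *
st();I,W,M,K=shot('wrist');bottles(W);go([.5557,-.2885,.002],[np.pi,0,np.radians(14)])
```

```text
{'t': 51.625, 'q': [-0.52, 0.155, 1.664, -0.0, 1.324, 0.807], 'ee_pos': [0.556, -0.29, 0.248], 'orientation': [-3.141, 0.001, 0.244], 'contact_force': [0.103, 0.492, -0.571], 'width': 0.373, 'grip_force': 15.0}
cap [ 0.5407 -0.216 ] size [0.026 0.025] z 0.0675 px [262. 170.] 379
cap [ 0.4754 -0.195 ] size [0.022 0.003] z 0.07 px [236. 216.] 74
cap [ 0.3997 -0.6231] size [0.049 0.009] z 0.0765 px [529. 334.] 117
delta units [ 4.00e-03 -3.00e-03  3.28e+00] rot units [-0.002  0.001 -0.   ]
```

Call:
play_rows([
  [[0,0,0.3,0,0,0,10],[0,0,0.5,0,0,0,10],[0,0,0.5,0,0,0,10],[0,0,0.5,0,0,0,10],[0,0,0.5,0,0,0,10],[0,0,0.4,0,0,0,10],[0,0,0.3,0,0,0,10],[0,0,0.15,0,0,0,10],[0,0,0.1,0,0,0,10],[0,0,0.03,0,0,0,10],[0,0,0,0,0,0,10]],
])

```text
t: 53.05
ee_pos: [0.5564, -0.2887, 0.0037]
orientation: [3.141, -0.001, 0.244]
contact_force: [0.4, 0.0, 0.3]
width: 0.373
grip_force: 15.0
```

Call:
play_rows([
  [[0,0,0,0,0,0,44],[0,0,0,0,0,0,44],[0,0,0,0,0,0,44],[0,0,-0.3,0,0,0,44],[0,0,-0.6,0,0,0,44],[0,0,-0.7,0,0,0,44],[0,0,-0.7,0,0,0,44],[0,0,-0.7,0,0,0,44],[0,0,-0.3,0,0,0,44],[0,0,0,0,0,0,44]],
])

```text
t: 54.3
ee_pos: [0.5573, -0.2893, 0.2536]
orientation: [3.138, -0.004, 0.244]
contact_force: [0.3, -0.3, -0.9]
width: 0.498
grip_force: 0.0
```

Run:
```python
from bk import *
st();I,W,M,K=shot('wrist');bottles(W);bar()
```

```text
{'t': 54.3, 'q': [-0.518, 0.148, 1.661, 0.0, 1.327, 0.808], 'ee_pos': [0.557, -0.289, 0.254], 'orientation': [3.138, -0.004, 0.244], 'contact_force': [0.292, -0.347, -0.916], 'width': 0.498, 'grip_force': 0.0}
cap [ 0.541 -0.216] size [0.025 0.025] z 0.0675 px [263. 171.] 361
cap [ 0.5563 -0.2883] size [0.026 0.025] z 0.0673 px [323. 173.] 356
cap [ 0.4755 -0.1952] size [0.021 0.003] z 0.0704 px [237. 216.] 74
cap [ 0.4454 -0.318 ] size [0.026 0.024] z 0.0673 px [325. 257.] 295
cap [ 0.4874 -0.4616] size [0.005 0.019] z 0.0673 px [435. 253.] 43
cap [ 0.4855 -0.6415] size [0.001 0.048] z 0.0679 px [560. 283.] 102
cap [ 0.3313 -0.4543] size [0.005 0.038] z 0.0698 px [397. 347.] 125
top bar? 63 [ 0.507  -0.3213] [0.019 0.044] 6.7
top bar? 98 [ 0.478  -0.2262] [0.019 0.075] 11.7
side bar? 50 [ 0.5838 -0.4141] [0.009 0.028] 88.7
side bar? 150 [ 0.4941 -0.2656] [0.021 0.164] 14.4
```

Call:
play_rows([
  [[-0.39,-0.25,0,0,0,0,40],[-0.39,-0.26,0,0,0,0,40],[0,0,0,0,0,-0.222,40],[0,0,0,0,0,-0.222,40],[0,0,0,0,0,-0.222,40],[0,0,0,0,0,-0.222,40],[0,0,0,0,0,-0.222,40],[0,0,0,0,0,-0.222,40],[0,0,0,0,0,-0.222,40],[0,0,0,0,0,-0.222,40],[0,0,0,0,0,-0.222,40],[0,0,0,0,0,0,40]],
])

```text
t: 55.95
ee_pos: [0.4889, -0.2649, 0.2481]
orientation: [-3.139, -0.003, 1.812]
contact_force: [-0.4, 0.2, -0.5]
width: 0.451
grip_force: 0.0
```

Run:
```python
from bk import *
st();I,W,M,K=shot('wrist','w11.png')
m=(W[...,2]>.14)&(W[...,2]<.158)&(abs(W[...,0]-.49)<.06)&(abs(W[...,1]+.267)<.11)
p=W[m];d=np.linalg.svd(p[:,:2]-p[:,:2].mean(0),full_matrices=False)[2][0]
t=(p[:,:2]-p[:,:2].mean(0))@d;o=(p[:,:2]-p[:,:2].mean(0))@[-d[1],d[0]]
print(len(p),np.degrees(np.arctan2(d[1],d[0])),'len',np.ptp(t),'width',np.ptp(o),'mid',p[:,:2].mean(0)+d*(t.max()+t.min())/2+np.array([-d[1],d[0]])*(o.max()+o.min())/2,'z',np.percentile(p[:,2],[5,50,95]))
np.save('w11.npy',W)
```

```text
{'t': 55.95, 'q': [-0.541, 0.019, 1.81, 0.0, 1.316, -0.782], 'ee_pos': [0.489, -0.265, 0.248], 'orientation': [-3.139, -0.003, 1.812], 'contact_force': [-0.425, 0.214, -0.501], 'width': 0.451, 'grip_force': 0.0}
2195 104.15636367835937 len 0.15945747243322006 width 0.020879485922395018 mid [ 0.49292953 -0.26681332] z [0.14543348 0.15017181 0.15256256]
```

View pics/w11.png

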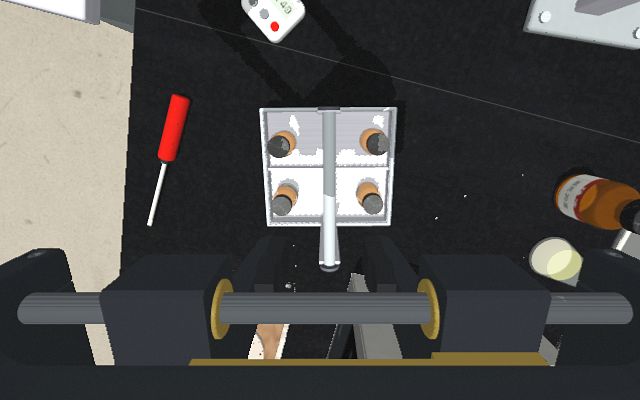

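All four bottles stand in the tray, and the bar lies along columns ~329 from row 108 to 268. Now I'll grip the bar.

Run:
```python
from bk import *
go([.4925,-.267,.096],[np.pi,0,np.radians(104.15)])
W=np.load('w1.npy')
# fork from top camera, refined: prongs and hook tips
I,T,M,K=shot('top')
m=(T[...,2]>.25)&(T[...,2]<.31)&(T[...,0]>.5)&(T[...,0]<.635)&(T[...,1]>-.06)&(T[...,1]<.09)
for nm,k in (('L',m&(T[...,1]>.02)),('R',m&(T[...,1]<.02))):
    p=T[k];q=p[p[:,0]>.53];c=np.polyfit(q[:,0],q[:,1],1);zc=np.polyfit(q[:,0],q[:,2],1)
    print(nm,k.sum(),'y at .55',np.polyval(c,.55),'yaw',np.degrees(np.arctan(c[0])),'z at .55/.62',np.polyval(zc,[.55,.62]),'xmin',p[:,0].min(),'tip z',np.median(p[p[:,0]<.522][:,2]))
```

```text
delta units [-0.041  0.044  2.033] rot units [-0.003 -0.003 -0.01 ]
L 134 y at .55 0.05385505104643412 yaw 4.516266408946309 z at .55/.62 [0.26938764 0.26358822] xmin 0.5134618038214736 tip z 0.29230077238490715
R 120 y at .55 -0.022487941004769592 yaw 5.477671605058148 z at .55/.62 [0.27150552 0.26336824] xmin 0.5212741904685889 tip z 0.28875623554871366
```

Call:
play_rows([
  [[-0.04,0.045,0.3,0,0,-0.01,40],[0,0,0.5,0,0,0,40],[0,0,0.5,0,0,0,40],[0,0,0.4,0,0,0,40],[0,0,0.2,0,0,0,40],[0,0,0.13,0,0,0,40],[0,0,0,0,0,0,40],[0,0,0,0,0,0,40]],
])

```text
t: 57.05
ee_pos: [0.4948, -0.2682, 0.0995]
orientation: [3.14, 0.002, 1.821]
contact_force: [-0.1, 1.2, -0.3]
width: 0.453
grip_force: 0.0
```

Call:
play_rows([
  [[0,0,0,0,0,0,5],[0,0,0,0,0,0,5],[0,0,0,0,0,0,5],[0,0,0,0,0,0,5],[0,0,0,0,0,0,5]],
], grip_force=40)

```text
t: 57.68
ee_pos: [0.4934, -0.2679, 0.0983]
orientation: [-3.141, 0.0, 1.822]
contact_force: [-3.6, -0.8, 2.3]
width: 0.116
grip_force: 39.9
```

Run:
```python
from bk import *
st();go([.42,-.267,.26]);go([.42,.01,.26],[np.pi,0,np.radians(95)])
```

```text
{'t': 57.675, 'q': [-0.541, 0.147, 1.96, -0.001, 1.035, -0.792], 'ee_pos': [0.493, -0.268, 0.098], 'orientation': [-3.141, 0.0, 1.822], 'contact_force': [-3.565, -0.784, 2.303], 'width': 0.116, 'grip_force': 39.889}
delta units [ 0.254 -0.947 -2.155] rot units [0. 0. 0.]
delta units [ 3.832 -0.03  -2.156] rot units [-0.001  0.     0.208]
```

Call:
play_rows([
  [[0,0,-0.08,0,0,0,5],[0,0,-0.15,0,0,0,5],[0,0,-0.25,0,0,0,5],[0,0,-0.3,0,0,0,5],[0,0,-0.35,0,0,0,5],[0,-0.1,-0.35,0,0,0,5],[0,-0.15,-0.35,0,0,0,5],[0,-0.2,-0.25,0,0,0,5],[0,-0.2,-0.15,0,0,0,5],[0,-0.1,-0.1,0,0,0,5],[0,0,0,0,0,0,5],[0,0,0,0,0,0,5]],
])

```text
t: 59.18
ee_pos: [0.4393, -0.2813, 0.2721]
orientation: [-3.141, -0.001, 1.821]
contact_force: [0.6, -0.1, -6.4]
width: 0.111
grip_force: 40.2
```

Run:
```python
from bk import *
st();go([.44,.0157-.0096,.27],[np.pi,0,np.radians(95)])
I,W,M,K=shot('wrist');z=W[...,2]
m=(W[...,2]>.235)&(W[...,2]<.25);l,lab,s,c=cv2.connectedComponentsWithStats(m.astype(np.uint8))
for i in range(1,l):
    if s[i,4]>150: print('cap',np.median(W[lab==i],0).round(3),c[i].round(),s[i,4])
```

```text
{'t': 59.175, 'q': [-0.618, -0.062, 1.846, 0.0, 1.358, -0.868], 'ee_pos': [0.439, -0.281, 0.272], 'orientation': [-3.141, -0.001, 1.821], 'contact_force': [0.553, -0.062, -6.437], 'width': 0.111, 'grip_force': 40.216}
delta units [3.711 0.959 0.031] rot units [-0.    -0.001  0.208]
cap [ 0.486 -0.229  0.241] [409. 162.] 1156
cap [ 0.374 -0.26   0.24 ] [242. 164.] 1114
cap [ 0.499 -0.294  0.241] [397. 248.] 372
cap [ 0.39  -0.323  0.24 ] [249. 249.] 324
```

Call:
play_rows([
  [[0,0,0,0,0,0.07,5],[0,0,0,0,0,0.07,5],[0.1,0,0,0,0,0.07,5],[0.3,0.03,0,0,0,0,5],[0.5,0.05,0,0,0,0,5],[0.6,0.06,0,0,0,0,5],[0.6,0.06,0,0,0,0,5],[0.6,0.06,0,0,0,0,5],[0.5,0.05,0,0,0,0,5],[0.4,0.03,0,0,0,0,5],[0.2,0,0,0,0,0,5],[0,0,0,0,0,0,5]],
])

```text
t: 60.72
ee_pos: [0.4395, 0.0056, 0.2728]
orientation: [-3.141, -0.0, 1.659]
contact_force: [0.4, 0.7, -6.6]
width: 0.113
grip_force: 40.2
```

Run:
```python
from bk import *
st()
I,W,M,K=shot('wrist','w12.png')
for n in ('top','side'):
    I,T,M,K=shot(n,n+'3.png')
    m=(T[...,2]>.24)&(T[...,2]<.31)&(T[...,0]>.50)&(T[...,0]<.66)&(T[...,1]>-.06)&(T[...,1]<.09)
    for nm,k in (('L',m&(T[...,1]>.02)),('R',m&(T[...,1]<.02))):
        p=T[k]
        if len(p)<10: print(n,nm,len(p));continue
        print(n,nm,len(p),[(round(x,3),p[abs(p[:,0]-x)<.003][:,1:].mean(0).round(4).tolist(),p[abs(p[:,0]-x)<.003][:,2].max().round(4)) for x in np.arange(.512,.64,.008) if (abs(p[:,0]-x)<.003).any()])
I=cv2.imread('pics/side3.png');cv2.imwrite('pics/side3c.png',cv2.resize(I[100:260,200:400],None,fx=3.7,fy=3.7))
```

```text
{'t': 60.725, 'q': [-0.044, -0.23, 1.99, 0.0, 1.382, -0.133], 'ee_pos': [0.44, 0.006, 0.273], 'orientation': [-3.141, -0.0, 1.659], 'contact_force': [0.368, 0.749, -6.59], 'width': 0.113, 'grip_force': 40.166}
top L 234 [(np.float64(0.512), [0.0523, 0.2892], np.float64(0.2899)), (np.float64(0.52), [0.0521, 0.2859], np.float64(0.2883)), (np.float64(0.528), [0.0531, 0.2723], np.float64(0.2763)), (np.float64(0.536), [0.0526, 0.2667], np.float64(0.2696)), (np.float64(0.544), [0.0526, 0.2697], np.float64(0.2752)), (np.float64(0.552), [0.0535, 0.2696], np.float64(0.2797)), (np.float64(0.56), [0.0555, 0.2688], np.float64(0.2713)), (np.float64(0.568), [0.0557, 0.2698], np.float64(0.2725)), (np.float64(0.576), [0.0555, 0.2691], np.float64(0.2746)), (np.float64(0.584), [0.0561, 0.2687], np.float64(0.2719)), (np.float64(0.592), [0.0572, 0.2683], np.float64(0.2751)), (np.float64(0.6), [0.0593, 0.2624], np.float64(0.2671)), (np.float64(0.608), [0.0598, 0.2648], np.float64(0.2686)), (np.float64(0.616), [0.0595, 0.2633], np.float64(0.2667)), (np.float64(0.624), [0.0603, 0.2621], np.float64(0.2678))
[... 2116 characters left out ...]
544), [-0.0215, 0.2644], np.float64(0.2693)), (np.float64(0.552), [-0.0201, 0.267], np.float64(0.2695)), (np.float64(0.56), [-0.0188, 0.2701], np.float64(0.272)), (np.float64(0.568), [-0.0177, 0.2696], np.float64(0.2738)), (np.float64(0.576), [-0.0172, 0.2691], np.float64(0.2715)), (np.float64(0.584), [-0.0177, 0.2669], np.float64(0.2696)), (np.float64(0.592), [-0.0153, 0.2672], np.float64(0.2697)), (np.float64(0.6), [-0.0157, 0.2654], np.float64(0.2679)), (np.float64(0.608), [-0.0142, 0.2646], np.float64(0.2671)), (np.float64(0.616), [-0.0145, 0.2636], np.float64(0.2657)), (np.float64(0.624), [-0.0128, 0.2626], np.float64(0.2659)), (np.float64(0.632), [-0.0119, 0.2625], np.float64(0.2645))]
```

View pics/side3c.png

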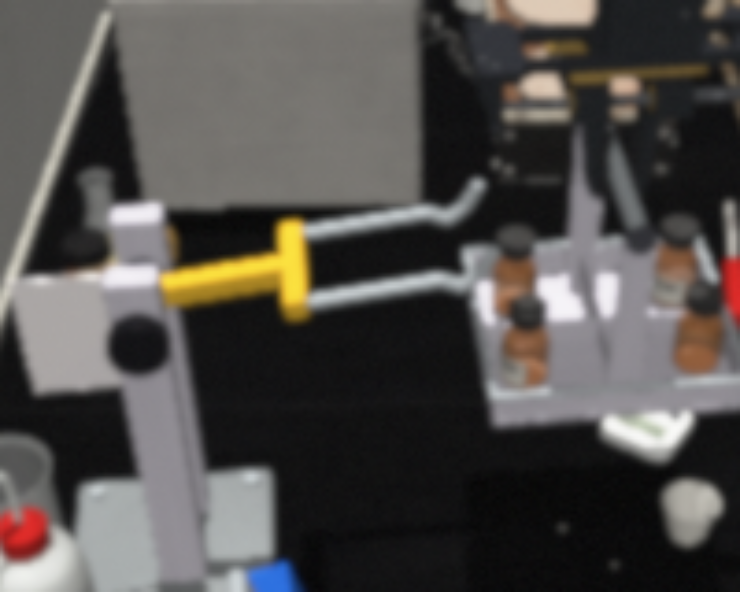

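The side crop shows the fork with a shallow dip just behind its upturned ends, and depth puts the seat at about (0.542, 0.016, 0.271). The basket hangs level. I'll move forward above the hooks.

Call:
play_rows([
  [[0.02,0.1,0,0,0,0,5],[0,0.2,0,0,0,0,5],[0,0.28,0,0,0,0,5],[0,0.28,0,0,0,0,5],[0,0.25,0,0,0,0,5],[0,0.17,0,0,0,0,5],[0,0.09,0,0,0,0,5],[0,0,0,0,0,0,5],[0,0,0,0,0,0,5]],
])

```text
t: 62.0
ee_pos: [0.5416, 0.0148, 0.2729]
orientation: [-3.141, 0.0, 1.657]
contact_force: [-0.5, -0.8, -6.4]
width: 0.117
grip_force: 40.2
```

```bash
cat > fk.py <<'E'
from bk import *
def fk():
    st()
    for n in ('wrist','side'):
        I,T,M,K=shot(n,None)
        # bar: in 12mm-ish band, ends beyond prongs
        zb=ctrl.read_state()['ee_pos'][2]+.047
        m=(abs(T[...,2]-zb-.003)<.008)&(abs(T[...,0]-.54)<.04)&(abs(T[...,1]-.016)<.09)
        p=T[m]
        if len(p)>20: r=cv2.minAreaRect(p[:,:2].astype(np.float32));print(n,'bar',len(p),np.round(r[0],4),np.round(r[1],3),round(r[2],1),'y',np.percentile(p[:,1],[1,99]).round(4),'zmax',np.percentile(p[:,2],95).round(4))
E
python3 - <<'E'
from fk import *
fk();shot('wrist','w13.png');go([.542,.016,.224],[np.pi,0,np.radians(95)])
E
```

```text
{'t': 62.0, 'q': [-0.019, -0.023, 1.807, -0.0, 1.358, -0.104], 'ee_pos': [0.542, 0.015, 0.273], 'orientation': [-3.141, 0.0, 1.657], 'contact_force': [-0.496, -0.752, -6.445], 'width': 0.117, 'grip_force': 40.204}
wrist bar 7691 [0.5394 0.0295] [0.039 0.132] 12.5 y [-0.0321  0.0944] zmax 0.3284
side bar 277 [0.5402 0.0172] [0.16  0.039] 85.9 y [-0.0591  0.0971] zmax 0.3289
delta units [0.016 0.005 0.655] rot units [ 0.    -0.    -0.002]
```

View pics/w13.png

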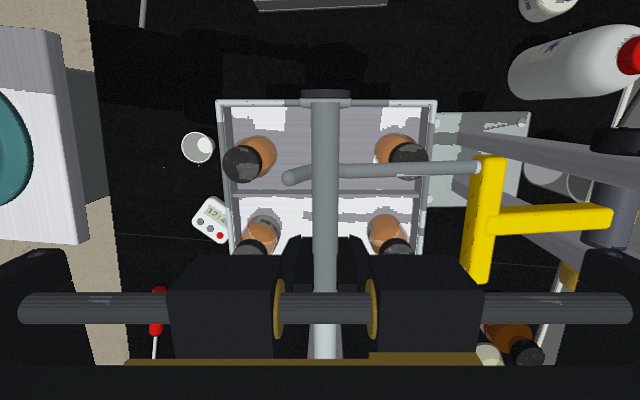

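The prong passes under the bar with its tip at (290,178), ahead of the bar at column 325, and the yellow cross-piece is at column 480. I'll lower slowly into the hooks.

Call:
play_rows([
  [[0.01,0.02,0.08,0,0,0,5],[0,0,0.08,0,0,0,5],[0,0,0.08,0,0,0,5],[0,0,0.08,0,0,0,5],[0,0,0.08,0,0,0,5],[0,0,0.08,0,0,0,5],[0,0,0.06,0,0,0,5],[0,0,0.06,0,0,0,5],[0,0,0.06,0,0,0,5],[0,0,0.06,0,0,0,5],[0,0,0.06,0,0,0,5],[0,0,0.06,0,0,0,5]],
])

```text
t: 63.65
ee_pos: [0.5429, 0.0156, 0.2095]
orientation: [-3.14, 0.0, 1.657]
contact_force: [-3.8, -0.8, -4.2]
width: 0.108
grip_force: 40.1
```

```bash
cat > pr.py <<'E'
from bk import *
def prong():
    st();z0=ctrl.read_state()['ee_pos'][2]
    I,T,M,K=shot('side')
    m=(T[...,2]>z0-.03)&(T[...,2]<z0+.12)&(T[...,0]>.50)&(T[...,0]<.66)&(T[...,1]>.046)&(T[...,1]<.068)
    p=T[m];print('L prong',[(round(float(x),3),p[abs(p[:,0]-x)<.004][:,2].mean().round(4)) for x in np.arange(.504,.65,.008) if (abs(p[:,0]-x)<.004).any()])
E
python3 - <<'E'
from pr import *
prong()
E
```

```text
{'t': 63.65, 'q': [-0.017, 0.015, 1.885, -0.0, 1.243, -0.103], 'ee_pos': [0.543, 0.016, 0.209], 'orientation': [-3.14, 0.0, 1.657], 'contact_force': [-3.823, -0.844, -4.152], 'width': 0.108, 'grip_force': 40.146}
L prong [(0.504, np.float64(0.3178)), (0.512, np.float64(0.3085)), (0.52, np.float64(0.2886)), (0.528, np.float64(0.2857)), (0.536, np.float64(0.2616)), (0.544, np.float64(0.2577)), (0.552, np.float64(0.289)), (0.56, np.float64(0.2981)), (0.568, np.float64(0.3031)), (0.576, np.float64(0.2893)), (0.584, np.float64(0.2626)), (0.592, np.float64(0.2414)), (0.6, np.float64(0.249)), (0.608, np.float64(0.2677)), (0.616, np.float64(0.2915)), (0.624, np.float64(0.2897)), (0.632, np.float64(0.2572)), (0.64, np.float64(0.2556)), (0.648, np.float64(0.256))]
```

Call:
play_rows([
  [[0,-0.02,0.03,0,0,0,5],[0,-0.01,0.06,0,0,0,5],[0,0,0.07,0,0,0,5],[0,0,0.07,0,0,0,5],[0,0,0.07,0,0,0,5],[0,0.005,0.06,0,0,0,5],[0,0.005,0.05,0,0,0,5],[0,0,0,0,0,0,5]],
])

```text
t: 64.7
ee_pos: [0.5426, 0.0156, 0.1792]
orientation: [3.141, 0.0, 1.657]
contact_force: [2.4, 1.0, -1.5]
width: 0.113
grip_force: 40.1
```

Run:
```python
from bk import *
st();shot('side','side4.png')
I=cv2.imread('pics/side4.png');cv2.imwrite('pics/side4c.png',cv2.resize(I[120:270,210:370],None,fx=4,fy=4))
```

```text
{'t': 64.7, 'q': [-0.017, 0.035, 1.922, 0.0, 1.183, -0.103], 'ee_pos': [0.543, 0.016, 0.179], 'orientation': [3.141, 0.0, 1.657], 'contact_force': [2.423, 0.998, -1.538], 'width': 0.113, 'grip_force': 40.102}
```

View pics/side4c.png

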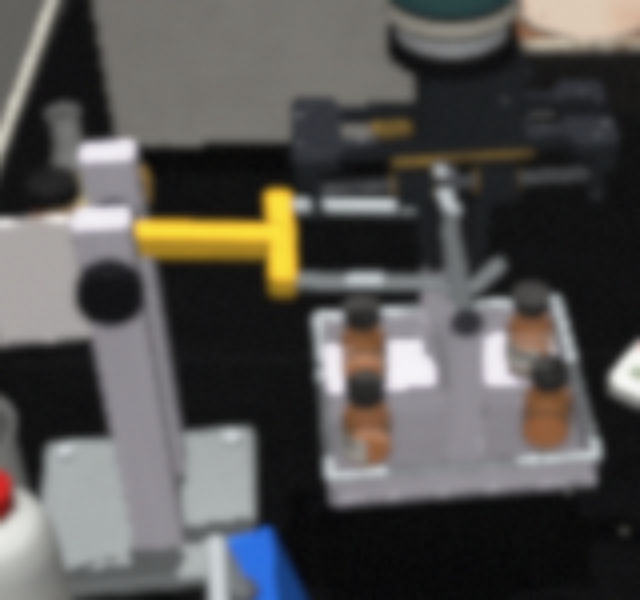

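The bar hangs between the prongs behind the upturned tips (tip at (500,265)), and the basket is level. The arm already carries most of the load, so I keep lowering.

Call:
play_rows([
  [[0,0.015,0.05,0,0,0,5],[0,0.01,0.06,0,0,0,5],[0,0.01,0.06,0,0,0,5],[0,0.01,0.05,0,0,0,5],[0,0,0,0,0,0,5]],
])

```text
t: 65.38
ee_pos: [0.545, 0.0158, 0.1621]
orientation: [-3.14, -0.0, 1.657]
contact_force: [-0.9, 0.2, -1.7]
width: 0.112
grip_force: 40.1
```

Call:
play_rows([
  [[0,0.01,0.05,0,0,0,5],[0,0.01,0.05,0,0,0,5],[0,0.01,0.04,0,0,0,5],[0,0,0,0,0,0,5],[0,0,0,0,0,0,5]],
])

```text
t: 66.0
ee_pos: [0.5473, 0.016, 0.152]
orientation: [-3.141, -0.0, 1.657]
contact_force: [-3.5, 0.5, -1.8]
width: 0.112
grip_force: 40.1
```

Call:
play_rows([
  [[0,-0.015,0.03,0,0,0,5],[0,0,0.05,0,0,0,5],[0,0.005,0.04,0,0,0,5],[0,0,0,0,0,0,5],[0,0,0,0,0,0,5]],
])

```text
t: 66.62
ee_pos: [0.5489, 0.0161, 0.1443]
orientation: [3.138, 0.0, 1.656]
contact_force: [5.0, 1.4, 1.8]
width: 0.119
grip_force: 40.0
```

Call:
play_rows([
  [[0,0.015,-0.02,0,0,0,5],[0,0,0,0,0,0,5],[0,0,0,0,0,0,5],[0,0,0,0,0,0,5]],
], grip_force=10)

```text
t: 67.12
ee_pos: [0.5486, 0.016, 0.145]
orientation: [3.141, 0.0, 1.656]
contact_force: [4.3, 0.8, 1.0]
width: 0.129
grip_force: 10.0
```

Call:
play_rows([
  [[0,0,0,0,0,0,5],[0,0,0,0,0,0,5],[0,0,0,0,0,0,5],[0,0,0,0,0,0,5]],
], grip_force=5)

```text
t: 67.62
ee_pos: [0.5485, 0.016, 0.1449]
orientation: [3.141, 0.0, 1.657]
contact_force: [5.9, 0.5, 1.3]
width: 0.131
grip_force: 5.0
```

Run:
```python
from bk import *
st();I,T,M,K=shot('side','side5.png')
m=(T[...,0]>.50)&(T[...,0]<.60)&(T[...,1]>.05)&(T[...,1]<.10)&(abs(T[...,2]-.193)<.02)
p=T[m];print([(round(float(y),3),p[abs(p[:,1]-y)<.003].mean(0).round(4).tolist(),int((abs(p[:,1]-y)<.003).sum())) for y in np.arange(.053,.1,.006) if (abs(p[:,1]-y)<.003).any()])
I=cv2.imread('pics/side5.png');cv2.imwrite('pics/side5c.png',cv2.resize(I[120:270,210:370],None,fx=4,fy=4))
```

```text
{'t': 67.625, 'q': [-0.016, 0.076, 1.946, 0.0, 1.119, -0.102], 'ee_pos': [0.549, 0.016, 0.145], 'orientation': [3.141, 0.0, 1.657], 'contact_force': [5.877, 0.525, 1.313], 'width': 0.131, 'grip_force': 4.987}
[(0.053, [0.5389, 0.0539, 0.1937], 46), (0.059, [0.5681, 0.0587, 0.1975], 79), (0.065, [0.5654, 0.0636, 0.1992], 9), (0.071, [0.5434, 0.0697, 0.1966], 9), (0.077, [0.5431, 0.0769, 0.1966], 10), (0.083, [0.5429, 0.0835, 0.1969], 7), (0.089, [0.5377, 0.0896, 0.187], 6), (0.095, [0.541, 0.0958, 0.1883], 65)]
```

View pics/side5c.png

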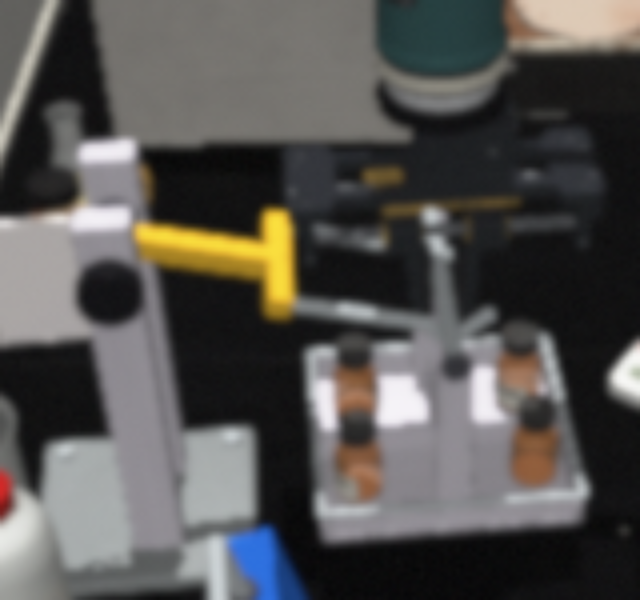

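The basket is hanging level and the arm tilts down. A side force of about 6 N remains between hook and fingers, so I'll shift toward +x to relieve it.

Call:
play_rows([
  [[0,0.02,0,0,0,0,5],[0,0.02,0,0,0,0,5],[0,0,0,0,0,0,5],[0,0,0,0,0,0,5],[0,0,0,0,0,0,5]],
])

```text
t: 68.3
ee_pos: [0.5492, 0.0162, 0.1436]
orientation: [-3.137, -0.0, 1.657]
contact_force: [-5.7, -1.5, -1.8]
width: 0.131
grip_force: 5.0
```

Call:
play_rows([
  [[0,-0.02,0,0,0,0,5],[0,0,0,0,0,0,5],[0,0,0,0,0,0,5],[0,0,0,0,0,0,5],[0,0,0,0,0,0,5],[0,0,0,0,0,0,5]],
])

```text
t: 69.05
ee_pos: [0.5491, 0.0161, 0.1444]
orientation: [-3.14, -0.0, 1.657]
contact_force: [-5.8, -0.9, -1.8]
width: 0.131
grip_force: 5.0
```

Call:
play_rows([
  [[0,-0.015,0.01,0,0,0,5],[0,0,0,0,0,0,5],[0,0,0,0,0,0,5],[0,0,0,0,0,0,5],[0,0,0,0,0,0,5],[0,0,0,0,0,0,5]],
])

```text
t: 69.8
ee_pos: [0.549, 0.0161, 0.1443]
orientation: [3.14, 0.0, 1.656]
contact_force: [-0.6, -0.8, -0.6]
width: 0.13
grip_force: 5.0
```

Run:
```python
from bk import *
st();I,T,M,K=shot('side')
for nm,y0,y1 in (('L',.050,.062),):
    m=(T[...,0]>.50)&(T[...,0]<.64)&(T[...,1]>y0)&(T[...,1]<y1)&(T[...,2]>.16)&(T[...,2]<.235)
    p=T[m];print(nm,[(round(float(x),3),p[abs(p[:,0]-x)<.003][:,2].mean().round(4),p[abs(p[:,0]-x)<.003][:,2].max().round(4)) for x in np.arange(.50,.64,.006) if (abs(p[:,0]-x)<.003).any()])
m=(T[...,0]>.6)&(T[...,0]<.66)&(T[...,1]>-.1)&(T[...,1]<.12)&(T[...,2]>.16)&(T[...,2]<.3)
c=cv2.cvtColor(I,cv2.COLOR_RGB2HSV);k=(c[...,0]>18)&(c[...,0]<32)&(c[...,1]>150)&(T[...,2]>.15)
p=T[k];
for x in np.arange(.62,.76,.02):
    q=p[abs(p[:,0]-x)<.006]
    if len(q)>3: print('arm',round(x,2),q[:,2].max().round(4),np.median(q[:,1]).round(3))
```

```text
{'t': 69.8, 'q': [-0.016, 0.077, 1.945, 0.0, 1.118, -0.102], 'ee_pos': [0.549, 0.016, 0.144], 'orientation': [3.14, 0.0, 1.656], 'contact_force': [-0.552, -0.845, -0.607], 'width': 0.13, 'grip_force': 5.028}
L [(0.518, np.float64(0.1967), np.float64(0.1992)), (0.524, np.float64(0.1944), np.float64(0.199)), (0.53, np.float64(0.1885), np.float64(0.1942)), (0.536, np.float64(0.1858), np.float64(0.189)), (0.542, np.float64(0.1955), np.float64(0.1974)), (0.548, np.float64(0.1933), np.float64(0.1994)), (0.554, np.float64(0.189), np.float64(0.1955)), (0.56, np.float64(0.1928), np.float64(0.1964)), (0.566, np.float64(0.1961), np.float64(0.2002)), (0.572, np.float64(0.1974), np.float64(0.1995)), (0.578, np.float64(0.1994), np.float64(0.2022)), (0.584, np.float64(0.2018), np.float64(0.2036)), (0.59, np.float64(0.203), np.float64(0.2048)), (0.596, np.float64(0.205), np.float64(0.2074)), (0.602, np.float64(0.2074), np.float64(0.2093)), (0.608, np.float64(0.2106), np.float64(0.2122)), (0.614, np.float64(0.2106), np.float64(0.2122)), (0.62, np.float64(0.2142), np.float64(0.2154)), (0.626, np.float64(0.2152), np.float64(0.2152)), (0.632, np.float64(0.217), np.float64(0.2183)), (0.638, np.float64(0.2218), np.float64(0.2236))]
arm 0.64 0.2757 0.055
arm 0.66 0.2325 0.03
arm 0.68 0.2402 0.035
arm 0.7 0.2439 0.036
arm 0.72 0.2679 0.039
```

Forces are nearly zero and the arm carries the load at rest. I'll hold a bit longer, then release and retreat upward.

Call:
play_rows([
  [[0,0,0,0,0,0,5],[0,0,0,0,0,0,5],[0,0,0,0,0,0,5],[0,0,0,0,0,0,5],[0,0,0,0,0,0,14],[0,0,0,0,0,0,18],[0,0,0,0,0,0,24],[0,0,0,0,0,0,32],[0,0,0,0,0,0,36],[0,0,0,0,0,0,36],[0,0,0,0,0,0,36],[0,0,0,0,0,0,36]],
])

```text
t: 71.35
ee_pos: [0.5485, 0.0161, 0.1439]
orientation: [-3.142, -0.0, 1.657]
contact_force: [-0.7, -0.0, -0.0]
width: 0.41
grip_force: 0.0
```

Call:
play_rows([
  [[0,0,-0.1,0,0,0,36],[0,0,-0.2,0,0,0,36],[0,0,-0.3,0,0,0,36],[0,0,-0.5,0,0,0,36],[0,0,-0.5,0,0,0,36],[0,-0.3,-0.5,0,0,0,36],[0,-0.5,0,0,0,0,36],[0,-0.5,0,0,0,0,36],[0,0,0,0,0,0,36],[0,0,0,0,0,0,36],[0,0,0,0,0,0,36],[0,0,0,0,0,0,36]],
])

```text
t: 72.85
ee_pos: [0.4519, 0.0078, 0.3013]
orientation: [-3.141, -0.0, 1.657]
contact_force: [-0.1, -0.5, -0.1]
width: 0.408
grip_force: 0.0
```

Run:
```python
from bk import *
st();I,T,M,K=shot('side','side6.png')
m=(T[...,0]>.50)&(T[...,0]<.60)&(T[...,1]>-.07)&(T[...,1]<.10)&(T[...,2]>.188)&(T[...,2]<.206)
p=T[m&(abs(T[...,0]-.549)<.02)];print(len(p))
print([(round(float(y),3),p[abs(p[:,1]-y)<.004].mean(0).round(4).tolist()) for y in np.arange(-.055,.09,.02) if (abs(p[:,1]-y)<.004).any()])
cv2.imwrite('pics/side6c.png',cv2.resize(cv2.imread('pics/side6.png')[110:390,190:410],None,fx=2.1,fy=2.1))
```

```text
{'t': 72.85, 'q': [-0.038, -0.214, 1.927, 0.0, 1.43, -0.124], 'ee_pos': [0.452, 0.008, 0.301], 'orientation': [-3.141, -0.0, 1.657], 'contact_force': [-0.136, -0.468, -0.148], 'width': 0.408, 'grip_force': 0.0}
240
[(-0.055, [0.5587, -0.0565, 0.1923]), (-0.035, [0.5551, -0.0352, 0.1921]), (-0.015, [0.5537, -0.0157, 0.1915]), (0.005, [0.55, 0.0052, 0.1921]), (0.025, [0.5497, 0.0252, 0.1917]), (0.045, [0.5473, 0.0445, 0.1919]), (0.065, [0.5457, 0.0645, 0.1917]), (0.085, [0.543, 0.0848, 0.1923])]
```

View pics/side6c.png

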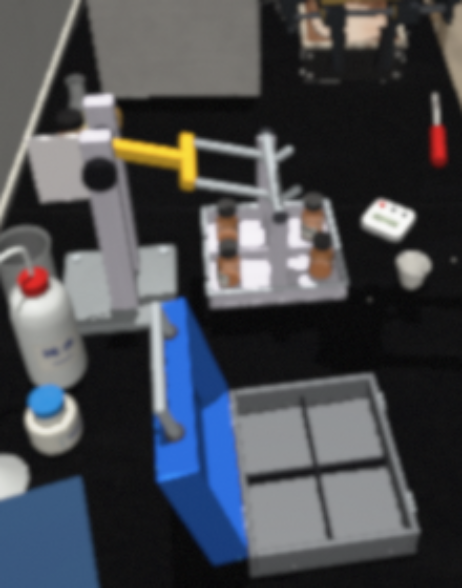

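The picture shows the basket hanging level and free in both hooks with all four bottles, the lid open and the bystanders in place. I'll wait a moment for it to come to rest, then hand in.

Call:
play_rows([
  [[0,0,0,0,0,0,36],[0,0,0,0,0,0,36],[0,0,0,0,0,0,36],[0,0,0,0,0,0,36],[0,0,0,0,0,0,36],[0,0,0,0,0,0,36],[0,0,0,0,0,0,36],[0,0,0,0,0,0,36],[0,0,0,0,0,0,36],[0,0,0,0,0,0,36],[0,0,0,0,0,0,36],[0,0,0,0,0,0,36]],
])

```text
t: 74.4
ee_pos: [0.4513, 0.0077, 0.3015]
orientation: [-3.142, 0.0, 1.657]
contact_force: [-0.4, 0.5, -0.1]
width: 0.406
grip_force: 0.0
```

```bash
python3 -c "
from rig import ctrl
print(ctrl.close_job())"
```

```text
the job is handed in; nothing more can be done
None
```

I handed the job in at about 74 s (no verdict came back): the last side picture shows the lid open on its stop, the basket hanging level and free in both hooks with all four bottles in it, and the crucible and timer in place.

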